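# Sweep the bearings into the bay, stack the frame, knock its pins home

### The arm

A 7-joint arm with a two-finger parallel gripper is mounted at the origin on the work surface. World frame = base frame: x ahead of the robot, y to its left, z up, the work surface at z = 0. Lengths are in mm, angles in rad, forces in N, time in s.
With the tool pointing down it reaches from about 425 to 1025 mm from the base axis. Payload 9.4 kg.
Tool frame: the origin (TCP) lies at the very end of the fingers, on their centre line; the grasp point (between the pads) lies 19 mm behind it; z points along the fingers, y is the direction in which the jaws open and shut (so a half turn about z gives the same grasp; the last joint's range is limited). The gripper opens to 85 mm and grips with 20 to 120 N. Pads are 22 mm wide; open, the fingers measure 114 mm over their backs; the gripper's body (76 mm by 85 mm) begins 54 mm behind the grasp point. The pads swing forward as they close: fully open they stand 13 mm farther back than shut.
Start: joints at [-1.31, 0.599, -0.003, 1.599, 0.002, 0.943, -0.08], TCP at [240.278, 684.025, 231.275] pointing down, gripper open.
Joint ranges: [-2.57, 2.57], [-0.35, 1.97], [-1.29, 1.29], [0.11, 2.56], [-1.05, 4.19], [0.11, 1.86], [-2.63, 2.63]. Speed limits (rad/s): [2.22, 2.22, 3.01, 3.01, 3.14, 3.14, 3.14].

### API

Orientations are given as a unit quaternion [w, x, y, z].
In Python, from bench import r, capture gives the robot as it stands.
- The arm moves only by the tool servo_tool, never from a script. Its argument "motion" is a list of rows, each an object with "grip": the closure, from 0 (fully open) to 1 (shut); "slide": the shift along the tool's x, y, z in cm, a list of three; "turn": the turn, a rotation vector about the tool's x, y, z in degrees, a list of three. A call has 1 to 20 rows; each row shifts and turns the commanded pose from where the row before left it, along the tool's axes as they then stand; what a row does not reach is not made up. A row lasts 1/10 s, in which the tool goes at most 50 mm and 8.59 degrees, less where a joint would pass 70% of its speed; a pose out of reach is approached as far as the arm can. A call with a gripper value outside its range is refused whole. The fingers move at their own pace and stop on an object; "grip_force" is the grip in N (left out, the last holds). Time passes only in rows, so rows that do not move let the fingers close. It gives the time, the measured TCP pose, the force and the opening at its end, in the units of the state.
- r.get_state(): the state, without advancing time (a new reading comes with each control period).
- capture(name): name is "scene" or "top" or "wrist"; returns a dict with "frame" (420x560x3 uint8, blue, green, red), "K" (3x3 intrinsics, pixels), "pose" (4x4, takes a point from camera to world coordinates); the wrist camera has in their place "hand_eye" (4x4, takes a point from camera to tool coordinates, whose origin is the TCP and whose axes are the flange's). Camera axes: x right, y up, looking along -z (the intrinsics and any distortion apply to the point x, -y, -z); pixel columns grow to the right and rows downward; lengths in mm; the calibration is good to about 2 mm. A picture is of the moment at which its call begins: read the wrist's pose just before it. There is no depth.
- r.close_job(): hands the job in, once; it reports no verdict.
The state is a dict: "clock": time; "joints": joint angles; "qd": joint speeds; "tau": joint torques, N m; "eef_pos": TCP position; "ee_rot": TCP orientation; "contact_force": force on the tool from outside, world axes, zero at the start; "wrist_torque": the same for the moment, N m; "gripper_width": finger opening in mm.
Only numpy, scipy, OpenCV 4.12 (cv2) and the standard library are available. Lean on these libraries where they do the work, as an engineer would, in place of code of your own. Each camera call takes 0.05 s, during which the arm holds its last target. There are 200 camera calls.

### The job

Pick up the straightedge and push all the loose wheel bearings together, as one group, along the tray until every one is wholly in the bay past the yellow line, without touching them with the gripper; then set the yellow stacking frame over the bay with its four posts fully home in the sockets. After that, knock both red locking pins fully down with the mallet only. Finish with the straightedge standing on the green mat, the mallet standing head-down on the red mat, and everything else on the bench left alone.

Things in the scene. Friction and masses are not known exactly. Their poses are not given: they have to be found in the camera images.
- tray: Fixed tray: grey floor (top 4 mm above the bench), blue fences and end wall 26 mm high. Local +x: push direction, from the open end to the closed end. Origin on the bench, on the centre line. Floor from x = -155 mm (open, no wall) to +155 mm (inside of end wall); fences' inner faces at y = +-95 mm. The bay lies between the yellow line (x = 40 mm) and the end wall.
- bay_line (a point): Point on the tray floor at the bay's mouth: inner edge of the yellow line, on the centre line (tray x = 40 mm). Axes as the tray's.
- bay_centre (a point): Centre of the bay and of its four post sockets (tray x = 97.5 mm, y = 0), 4 mm above the bench, level with the socket floors: frame_foot belongs here. Axes as the tray's. Sockets: 19 mm square openings at x = +-28, y = +-112 mm from here, outside the fences, rims 30 mm above the bench. Between each pair a dark lug, 46 mm high, with the hole for a locking pin.
- bar_grip (a point): Grasp point of the straightedge, an aluminium angle 176 mm long (local y) with a yellow grip rib. +x points out of the pushing face, which is 24 mm ahead of this point and 30 mm high. Underside 55 mm below this point; a 6 mm thick foot runs to 28 mm behind it. Rib 14 mm thick (x), 60 mm long (y), top 20 mm above this point. 0.3 kg. Starts standing on the green mat.
- mat_bar: Fixed green mat 240 x 130 x 3 mm (long side local x), the straightedge's place. Origin at the centre of the underside.
- mat_mallet: Fixed red mat 240 x 130 x 3 mm (long side local x), the mallet's place. Origin at the centre of the underside.
- mallet_grip (a point): Grasp point on the mallet's wooden handle, 70 mm from the centre of the head. +x points along the handle to the head, z up. Handle 18 mm wide (y), 24 mm high (z), from 83 mm behind this point to the head. The striking face is 40 mm below this point. About 0.4 kg, nearly all in the head.
- mallet_face (a point): Centre of the mallet's lower, flat striking face (head: black upright cylinder 52 mm in diameter, 70 mm high, red band). The mallet starts standing on this face on the red mat with its handle level.
- frame_grip (a point): Centre of the black handle bar on the yellow stacking frame: 14 mm wide (x), 70 mm long (y), 18 mm high, 28 mm free under it. The frame is 74 mm (x) by 252 mm (y); its deck is 60 to 72 mm above its feet, this point 109 mm above them. The frame is the same after a half turn. 0.5 to 0.75 kg.
- frame_foot (a point): Centre of the frame's four steel corner posts at the level of their feet; axes as the frame's. Posts 14 mm in diameter with tapered feet, at x = +-28 mm, y = +-112 mm, reaching 60 mm below the deck. The frame starts standing on its posts on the bench.
- pin_a_top (a point): Top of the red locking pin a, a head 18 mm in diameter on the frame's deck midway between two posts (frame x = 0, y = +112 mm), 100 mm above the feet when up. Moves with the pin.
- pin_a (a joint): How far this pin is driven down into the frame: 0 = up (start), 0.018 m = fully down, with its head 4 mm above its dark collar. Sprung, with a stiff detent: needs about 6 to 9 N to move and stays where it is left.
- pin_b_top (a point): Top of the red locking pin b, a head 18 mm in diameter on the frame's deck midway between two posts (frame x = 0, y = -112 mm), 100 mm above the feet when up. Moves with the pin.
- pin_b (a joint): How far this pin is driven down into the frame: 0 = up (start), 0.018 m = fully down, with its head 4 mm above its dark collar. Sprung, with a stiff detent: needs about 6 to 9 N to move and stays where it is left.
- bearing1_c (a point): Centre of a loose steel wheel bearing lying flat on the tray floor, 50 mm in diameter, 20 mm high, 0.16 kg. May be absent (None): 3 to 5 are there.
- bearing2_c (a point): Centre of a loose steel wheel bearing lying flat on the tray floor, 50 mm in diameter, 20 mm high, 0.16 kg. May be absent (None): 3 to 5 are there.
- bearing3_c (a point): Centre of a loose steel wheel bearing lying flat on the tray floor, 50 mm in diameter, 20 mm high, 0.16 kg. May be absent (None): 3 to 5 are there.
- bearing4_c (a point): Centre of a loose steel wheel bearing lying flat on the tray floor, 50 mm in diameter, 20 mm high, 0.16 kg. May be absent (None): 3 to 5 are there.
- bearing5_c (a point): Centre of a loose steel wheel bearing lying flat on the tray floor, 50 mm in diameter, 20 mm high, 0.16 kg. May be absent (None): 3 to 5 are there.
- small_bin: Bystander: loose blue bin 140 x 100 x 70 mm beyond the tray. Leave alone. Origin under its centre.
- oil_can: Bystander: dark can, 60 mm in diameter, 130 mm high, beyond the tray. Leave alone. Origin under its centre.
- hub: Bystander: aluminium hub, 110 mm in diameter, 22 mm high, beyond the tray. Leave alone. Origin under its centre.
There are look-alikes about, which are no part of the job. Leave any pink look-alike of the part that bears mallet_grip alone. Leave any pink look-alike of the part that bears bearing1_c alone.

How it is judged (in metres and radians):
On the way, in this order (a step that is already met when the one before it is completed fails the run):
1. all bearings lie in the bay at once, together in front of the straightedge's pushing face (x of bearing1_c in the frame of bay_line between 0.02 and 0.12 m and y of bearing1_c in the frame of bay_line between -0.1 and 0.1 m and height (world z) of each of bearing1_c, bearing2_c, bearing3_c, bearing4_c, bearing5_c below 0.025 m and x of bearing2_c in the frame of bay_line between 0.02 and 0.12 m and y of bearing2_c in the frame of bay_line between -0.1 and 0.1 m and x of bearing3_c in the frame of bay_line between 0.02 and 0.12 m and y of bearing3_c in the frame of bay_line between -0.1 and 0.1 m and x of bearing4_c in the frame of bay_line between 0.02 and 0.12 m and y of bearing4_c in the frame of bay_line between -0.1 and 0.1 m and x of bearing5_c in the frame of bay_line between 0.02 and 0.12 m and y of bearing5_c in the frame of bay_line between -0.1 and 0.1 m and x of bearing1_c in the frame of bar_grip between 0.03 and 0.145 m and x of bearing2_c in the frame of bar_grip between 0.03 and 0.145 m and x of bearing3_c in the frame of bar_grip between 0.03 and 0.145 m and x of bearing4_c in the frame of bar_grip between 0.03 and 0.145 m and x of bearing5_c in the frame of bar_grip between 0.03 and 0.145 m), for 0.2 s.
2. the frame's four posts are home in the sockets, both pins still up (horizontal distance between frame_foot and bay_centre below 0.007 m and z of frame_foot in the frame of bay_centre below 0.006 m and angle between frame_foot's own z axis and vertical below 0.06 rad and angle between the x axis of frame_foot and the x axis of bay_centre, either way round below 0.08 rad and value of joint each of pin_a, pin_b below 0.006 m), for 0.2 s.
3. both locking pins are driven down (horizontal distance between frame_foot and bay_centre below 0.007 m and z of frame_foot in the frame of bay_centre below 0.006 m and angle between frame_foot's own z axis and vertical below 0.06 rad and angle between the x axis of frame_foot and the x axis of bay_centre, either way round below 0.08 rad and value of joint each of pin_a, pin_b above 0.0145 m), for 0.2 s.
At the end, for the whole second after the job is handed in: Bearings flat in the bay, centres 20 mm past its line; frame level, within 7 mm and 0.08 rad of the bay centre, feet within 6 mm of socket floors; pins 14.5 mm down; straightedge (grip) and mallet (face) upright on their mats within 100 x 60 mm of the centres; all at rest (all of step 3 and x of bearing1_c in the frame of bay_line between 0.02 and 0.12 m and y of bearing1_c in the frame of bay_line between -0.1 and 0.1 m and height (world z) of each of bearing1_c, bearing2_c, bearing3_c, bearing4_c, bearing5_c below 0.025 m and x of bearing2_c in the frame of bay_line between 0.02 and 0.12 m and y of bearing2_c in the frame of bay_line between -0.1 and 0.1 m and x of bearing3_c in the frame of bay_line between 0.02 and 0.12 m and y of bearing3_c in the frame of bay_line between -0.1 and 0.1 m and x of bearing4_c in the frame of bay_line between 0.02 and 0.12 m and y of bearing4_c in the frame of bay_line between -0.1 and 0.1 m and x of bearing5_c in the frame of bay_line between 0.02 and 0.12 m and y of bearing5_c in the frame of bay_line between -0.1 and 0.1 m and x of bar_grip in the frame of mat_bar between -0.1 and 0.1 m and y of bar_grip in the frame of mat_bar between -0.06 and 0.06 m and angle between each of bar_grip, mallet_face's own z axis and vertical below 0.15 rad and height (world z) of bar_grip below 0.066 m and x of mallet_face in the frame of mat_mallet between -0.1 and 0.1 m and y of mallet_face in the frame of mat_mallet between -0.06 and 0.06 m and height (world z) of mallet_face below 0.012 m and linear speed of each of frame, mallet, straightedge below 0.02 m/s); the robot touches nothing.
It fails at once if the gripper's fingers press on a bearing (contact force between the fingers and bearing1 above 1.5 N or contact force between the fingers and bearing2 above 1.5 N or contact force between the fingers and bearing3 above 1.5 N or contact force between the fingers and bearing4 above 1.5 N or contact force between the fingers and bearing5 above 1.5 N).
It fails at once if a pin is pressed by the fingers or by the straightedge (contact force between any of the fingers, straightedge and pin_a above 2 N or contact force between any of the fingers, straightedge and pin_b above 2 N).
It fails at once if a bystander (blue bin, dark can, aluminium hub) is moved by more than 30 mm (distance of any of small_bin, oil_can, hub from where it was at the start of the episode above 0.03 m).
Of bearing1, bearing2, bearing3, bearing4, bearing5 only 3 to 5 are there at a start; the rules pass over those that are not, and their reading is None.
At some moment in a run one of bearing1, bearing2, bearing3, bearing4, bearing5, straightedge may be knocked a few centimetres aside while the robot is not near it.
It also fails if it takes over 208 s, if anything falls off the work surface, if the arm or the gripper's body presses on something with over 40 N, if the wrist force passes 120 N, or if a joint passes its speed limit or range.

## Working session

There is one attempt and no reset: what is moved stays moved. The work goes in short steps, Python scripts to look and compute and a tool call to move; the robot and the scene stay as the last step left them, time stands still between calls to the robot, and variables do not carry over. Pictures are saved under pics/ and viewed, about 12 in all and at most 16, crops included, and the job is handed in when it is done.

Besides the shell and the picture viewer there is one more tool, called after "Call:" in YAML: its name, and indented under it one key for each argument. servo_tool: Moves the arm, as the interface text tells. Its arguments: {"type":"object","properties":{"motion":{"type":"array"},"grip_force":{"type":"number"}},"required":["motion"]}

```bash
ls; mkdir -p pics
cat > h.py <<'E'
import numpy as np, cv2
from bench import r, capture
from scipy.spatial.transform import Rotation as R
def tool():
    s=r.get_state(); q=s['ee_rot']; T=np.eye(4)
    T[:3,:3]=R.from_quat([q[1],q[2],q[3],q[0]]).as_matrix(); T[:3,3]=s['eef_pos']; return T
def shot(name,fn=None):
    T=tool(); c=capture(name); 
    P=T@np.array(c['hand_eye']) if name=='wrist' else np.array(c['pose'])
    np.savez('pics/'+(fn or name)+'.npz',P=P,K=np.array(c['K']),**({'d':np.array(c['dist'])} if 'dist' in c else {}))
    cv2.imwrite('pics/'+(fn or name)+'.png',c['frame']); print([k for k in c]); return c
def ray(fn,u,v):
    d=np.load('pics/'+fn+'.npz'); K=d['K'];x=np.linalg.inv(K)@[u,v,1]
    P=d['P']; return P[:3,3],P[:3,:3]@np.array([x[0],-x[1],-x[2]])
def atz(fn,u,v,z):
    o,d=ray(fn,u,v); return o+d*(z-o[2])/d[2]
def tri(*obs):
    A=np.zeros((3,3));b=np.zeros(3)
    rs=[ray(*o) for o in obs]
    for o,d in rs:
        d=d/np.linalg.norm(d);M=np.eye(3)-np.outer(d,d);A+=M;b+=M@o
    p=np.linalg.solve(A,b)
    res=[np.linalg.norm(np.cross(p-o,d/np.linalg.norm(d))) for o,d in rs]
    return p.round(1),np.round(res,1)
def proj(fn,p):
    d=np.load('pics/'+fn+'.npz');P=np.linalg.inv(d['P']);c=P[:3,:3]@np.array(p)+P[:3,3]
    x=d['K']@np.array([c[0],-c[1],-c[2]]);return x[:2]/x[2]
def totool(p,R0=None):
    "world point->tool coords (cm)"
    T=tool();return (T[:3,:3].T@(np.array(p)-T[:3,3])/10).round(2)
E
python3 - <<'E'
from h import *
s=r.get_state(); print(s)
for n in ('scene','top','wrist'): c=shot(n); print(c['K'], {k:v for k,v in c.items() if k not in('frame','K')})
E
```

```text
pics
{'clock': 0.0, 'joints': array([-1.30968755,  0.60012655, -0.00253128,  1.60017543,  0.00177806,
        0.94287647, -0.07981507]), 'qd': array([ 0.00115495, -0.00061711, -0.00154149,  0.00034579, -0.00045802,
       -0.00042703, -0.00102397]), 'tau': array([ 8.09960493e-04, -7.76439571e+01,  1.56515043e+00, -2.58003420e+01,
        1.23306160e-02,  8.85531743e-03,  1.29031787e-05]), 'eef_pos': array([240.13579245, 683.55511924, 230.39982049]), 'ee_rot': array([-6.65981556e-05,  1.68092163e-01,  9.85770966e-01, -7.88986181e-04]), 'contact_force': array([-0.27570222,  0.39745828, -0.06952536]), 'wrist_torque': array([0.00867563, 0.00151345, 0.01315996]), 'gripper_width': 85.66877167510809}
['frame', 'K', 'pose']
[[491.06206283   0.         272.18291619]
 [  0.         491.06206283 218.25525843]
 [  0.           0.           1.        ]] {'pose': array([[-8.69431781e-01, -2.66940164e-01,  4.15729873e-01,
         1.10545454e+03],
       [ 4.93940434e-01, -4.51690217e-01,  7.42966215e-01,
         1.05157664e+03],
       [-1.05464069e-02,  8.51304233e-01,  5.24566370e-01,
         
[... 413 characters left out ...]
   3.39663033e+00],
       [ 6.31419807e-03,  1.80419493e-01,  9.83569488e-01,
         1.35033850e+03],
       [ 0.00000000e+00,  0.00000000e+00,  0.00000000e+00,
         1.00000000e+00]])}
['frame', 'K', 'hand_eye']
[[374.09320524   0.         277.0272474 ]
 [  0.         374.09320524 215.20474343]
 [  0.           0.           1.        ]] {'hand_eye': array([[-4.39941254e-05,  9.53276994e-01,  3.02097618e-01,
         7.81192739e+01],
       [ 9.99999745e-01,  2.57221600e-04, -6.66040737e-04,
        -1.17799476e+00],
       [-7.12627344e-04,  3.02097511e-01, -9.53276762e-01,
        -1.42439402e+02],
       [ 0.00000000e+00,  0.00000000e+00,  0.00000000e+00,
         1.00000000e+00]])}
```

View pics/top.png

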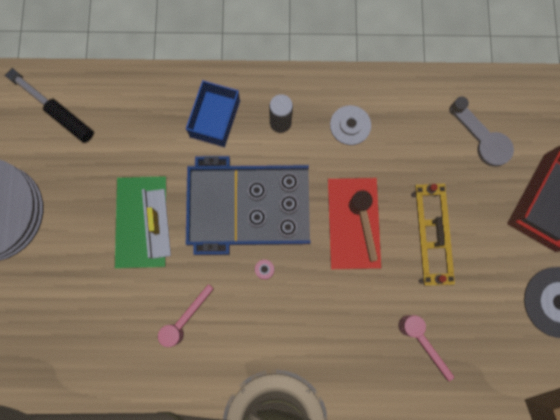

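View pics/scene.png

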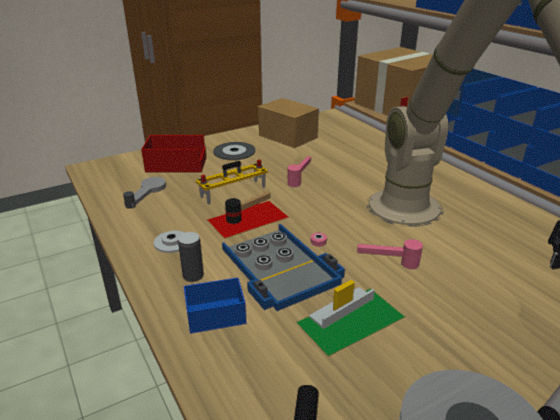

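Run:
```python
import cv2,numpy as np
t=cv2.imread('pics/top.png')[145:300,105:460]
cv2.imwrite('pics/c1.png',cv2.resize(t,None,fx=2.25,fy=2.25,interpolation=cv2.INTER_CUBIC))
s=cv2.imread('pics/scene.png')[155:355,185:410]
cv2.imwrite('pics/c2.png',cv2.resize(s,None,fx=3,fy=3,interpolation=cv2.INTER_CUBIC)[:600])
```

```text
(no output)
```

View pics/c1.png

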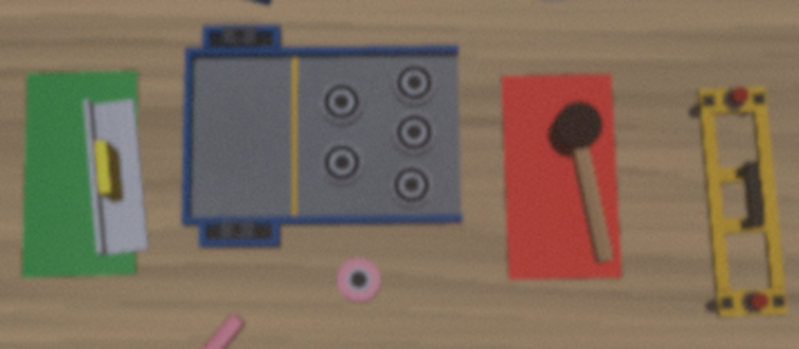

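View pics/c2.png

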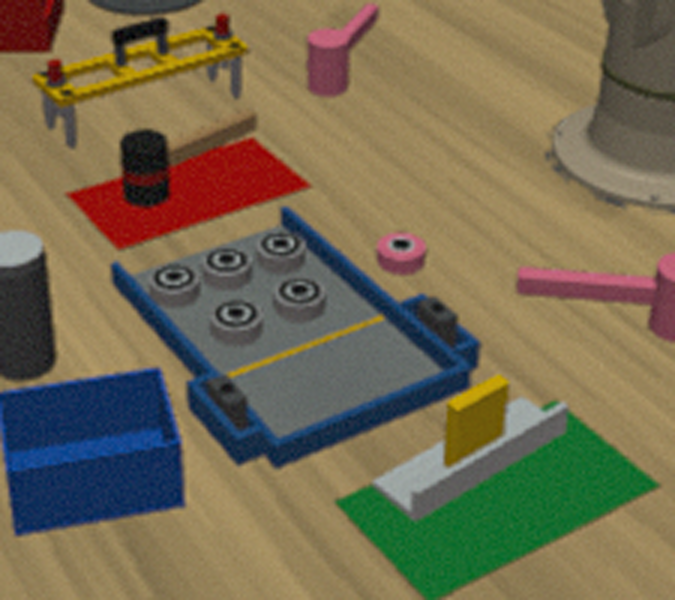

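Run:
```python
from h import *
c=lambda u,v:(105+u/2.25,145+v/2.25)
e=lambda u,v:(185+u/3,155+v/3)
print('rib',tri(('top',)+c(102,167),('scene',)+e(478,390)))
for n,uv,z in [('line a',(295,57),4),('line b',(293,216),4),('open a',(457,57),4),('open b',(461,214),4),('fenceA out open',(457,46),26),('fenceB out open',(461,222),26),('wall A out',(186,48),26),('wall B out',(184,224),26),
 ('b1',(341,101),24),('b2',(341,162),24),('b3',(414,82),24),('b4',(414,132),24),('b5',(411,185),24),
 ('face end a',(88,100),33),('face end b',(99,253),33),
 ('head',(577,128),73),('handle end',(604,259),55),('pinA',(738,96),100),('pinB',(758,300),100),('fh',(752,195),118),
 ('green c',(80,173),3),('gr1',(26,72),3),('gr2',(136,71),3),('gr3',(136,276),3),('gr4',(22,275),3),('red1',(502,75),3),('red2',(611,74),3),('red3',(621,278),3),('red4',(509,278),3)]:
  print(n,atz('top',*c(*uv),z).round(0))
p=atz('top',*c(102,167),78);print(totool(p))
```

```text
rib (array([491.1, 311.3,  76.5]), array([1.7, 1.7]))
line a [638. 107.   4.]
line b [449. 106.   4.]
open a [640. -84.   4.]
open b [453. -88.   4.]
fenceA out open [647. -82.  26.]
fenceB out open [441. -86.  26.]
wall A out [642. 232.  26.]
wall B out [436. 227.  26.]
b1 [581.  52.  24.]
b2 [509.  51.  24.]
b3 [604. -33.  24.]
b4 [545. -33.  24.]
b5 [483. -30.  24.]
face end a [577. 341.  33.]
face end b [402. 319.  33.]
head [ 541. -212.   73.]
handle end [ 398. -241.   55.]
pinA [ 573. -384.  100.]
pinB [ 352. -395.  100.]
fh [ 461. -388.  118.]
green c [497. 353.   3.]
gr1 [617. 423.   3.]
gr2 [619. 294.   3.]
gr3 [379. 283.   3.]
gr4 [379. 412.   3.]
red1 [ 618. -137.    3.]
red2 [ 621. -265.    3.]
red3 [ 381. -270.    3.]
red4 [ 380. -142.    3.]
[-36.17 -26.91  15.3 ]
```

Call:
servo_tool:
  motion:
    - {"grip":0,"slide":[-3.0,-2.24,0.2],"turn":[0,0,0]}
    - {"grip":0,"slide":[-3.0,-2.24,0.2],"turn":[0,0,0]}
    - {"grip":0,"slide":[-3.0,-2.24,0.2],"turn":[0,0,0]}
    - {"grip":0,"slide":[-3.0,-2.24,0.2],"turn":[0,0,0]}
    - {"grip":0,"slide":[-3.0,-2.24,0.2],"turn":[0,0,0]}
    - {"grip":0,"slide":[-3.0,-2.24,0.2],"turn":[0,0,0]}
    - {"grip":0,"slide":[-3.0,-2.24,0.2],"turn":[0,0,0]}
    - {"grip":0,"slide":[-3.0,-2.24,0.2],"turn":[0,0,0]}
    - {"grip":0,"slide":[-3.0,-2.24,0.2],"turn":[0,0,0]}
    - {"grip":0,"slide":[-3.0,-2.24,0.2],"turn":[0,0,0]}
    - {"grip":0,"slide":[-3.0,-2.24,0.2],"turn":[0,0,0]}
    - {"grip":0,"slide":[-3.0,-2.24,0.2],"turn":[0,0,0]}
    - {"grip":0,"slide":[0,0,0],"turn":[0,0,-6.6]}
    - {"grip":0,"slide":[0,0,0],"turn":[0,0,-6.6]}
    - {"grip":0,"slide":[0,0,0],"turn":[0,0,-6.6]}
    - {"grip":0,"slide":[0,0,0],"turn":[0,0,-6.6]}
    - {"grip":0,"slide":[0,0,0],"turn":[0,0,0]}

```text
clock: 1.85
eef_pos: [490.9, 310.8, 207.1]
ee_rot: [-0.0, -0.062, 0.998, -0.0]
contact_force: [0.1, -0.1, 0.4]
gripper_width: 85.7
```

Run:
```python
from h import *
print(tool().round(3)); shot('wrist','w1')
```

```text
[[-9.92000e-01 -1.24000e-01 -0.00000e+00  4.90868e+02]
 [-1.24000e-01  9.92000e-01 -0.00000e+00  3.10825e+02]
 [ 0.00000e+00  0.00000e+00 -1.00000e+00  2.07138e+02]
 [ 0.00000e+00  0.00000e+00  0.00000e+00  1.00000e+00]]
['frame', 'K', 'hand_eye']
```

View pics/w1.png

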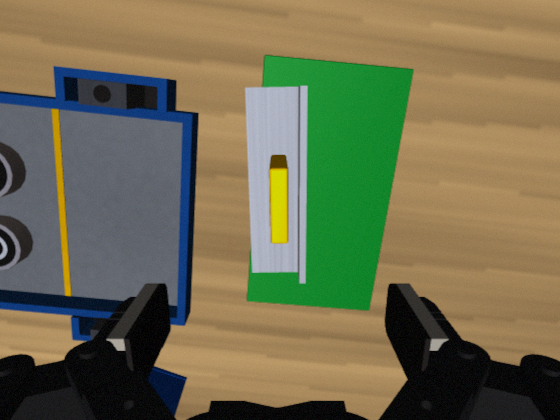

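Run:
```python
from h import *
print('rib tri',tri(('w1',279.5,205.5),('top',105+102/2.25,145+167/2.25)),tri(('w1',279.5,205.5),('scene',344.3,285)))
for z,l in [(78,[(270,168),(287,168),(289,243),(271,243)]),(33,[(307,86),(306,283)]),(33,[(301,86),(300,283)]),(9,[(246,88),(252,272)]),(3,[(264,56),(412,70),(370,310),(247,300)]),(4,[(58,110),(68,296),(52,110),(63,296)]),(26,[(183,122),(181,309),(198,114),(186,324)])]:
  P=[atz('w1',*a,z).round(1) for a in l];print(z,[list(p) for p in P],np.mean(P,0).round(1))
  print('   angles',[np.degrees(np.arctan2(*(P[i+1]-P[i])[1::-1])).round(1) for i in range(len(P)-1)])
```

```text
rib tri (array([494.2, 312.7,  65.6]), array([0.1, 0.1])) (array([490.5, 312.5,  77.1]), array([0.4, 0.4]))
78 [[np.float64(463.1), np.float64(301.7), np.float64(78.0)], [np.float64(461.5), np.float64(314.0), np.float64(78.0)], [np.float64(519.8), np.float64(323.3), np.float64(78.0)], [np.float64(521.6), np.float64(309.4), np.float64(78.0)]] [491.5 312.1  78. ]
   angles [np.float64(97.4), np.float64(9.1), np.float64(-82.6)]
33 [[np.float64(402.0), np.float64(323.4), np.float64(33.0)], [np.float64(575.7), np.float64(348.4), np.float64(33.0)]] [488.8 335.9  33. ]
   angles [np.float64(8.2)]
33 [[np.float64(402.6), np.float64(318.7), np.float64(33.0)], [np.float64(576.4), np.float64(342.8), np.float64(33.0)]] [489.5 330.8  33. ]
   angles [np.float64(7.9)]
9 [[np.float64(409.3), np.float64(273.2), np.float64(9.0)], [np.float64(582.5), np.float64(296.5), np.float64(9.0)]] [495.9 284.8   9. ]
   angles [np.float64(7.7)]
3 [[np.float64(381.5), np.float64(285.5), np.float64(3.0)], [np.float64(376.7), np.float64(413.9), np.float64(3.0)], [np.float64(614.2), np.float64(424.8), np.float64(3.0)], [np.float64(618.3), np.float64(294.6), np.float64(3.0)]] [497.7 354.7   3. ]
   angles [np.float64(92.1), np.float64(2.6), np.float64(-88.2)]
4 [[np.float64(448.4), np.float64(108.8), np.float64(4.0)], [np.float64(636.0), np.float64(109.5), np.float64(4.0)], [np.float64(449.0), np.float64(103.5), np.float64(4.0)], [np.float64(636.6), np.float64(104.3), np.float64(4.0)]] [542.5 106.5   4. ]
   angles [np.float64(0.2), np.float64(-178.2), np.float64(0.2)]
26 [[np.float64(443.0), np.float64(224.7), np.float64(26.0)], [np.float64(622.7), np.float64(231.4), np.float64(26.0)], [np.float64(434.9), np.float64(236.8), np.float64(26.0)], [np.float64(639.2), np.float64(237.2), np.float64(26.0)]] [535.  232.5  26. ]
   angles [np.float64(2.1), np.float64(178.4), np.float64(0.1)]
```

Call:
servo_tool:
  motion:
    - {"grip":0,"slide":[0,0.13,3.0],"turn":[0,0,-0.7]}
    - {"grip":0,"slide":[0,0,3.5],"turn":[0,0,0]}
    - {"grip":0,"slide":[0,0,3.5],"turn":[0,0,0]}
    - {"grip":0,"slide":[0,0,3.5],"turn":[0,0,0]}
    - {"grip":0,"slide":[0,0,2.0],"turn":[0,0,0]}
    - {"grip":0,"slide":[0,0,1.2],"turn":[0,0,0]}
    - {"grip":1,"slide":[0,0,0],"turn":[0,0,0]}
    - {"grip":1,"slide":[0,0,0],"turn":[0,0,0]}
    - {"grip":1,"slide":[0,0,0],"turn":[0,0,0]}
    - {"grip":1,"slide":[0,0,0],"turn":[0,0,0]}
    - {"grip":1,"slide":[0,0,0],"turn":[0,0,0]}
    - {"grip":1,"slide":[0,0,0],"turn":[0,0,0]}
    - {"grip":1,"slide":[0,0,0],"turn":[0,0,0]}
    - {"grip":1,"slide":[0,0,0],"turn":[0,0,0]}
  grip_force: 70

```text
clock: 3.3
eef_pos: [491.1, 312.5, 41.2]
ee_rot: [0.001, -0.067, 0.998, 0.0]
contact_force: [-0.7, -1.0, 6.9]
gripper_width: 13.5
```

Call:
servo_tool:
  motion:
    - {"grip":1,"slide":[0,0,-1.0],"turn":[0,0,0]}
    - {"grip":1,"slide":[0,0,-3.0],"turn":[0,0,0]}
    - {"grip":1,"slide":[0,0,-4.0],"turn":[0,0,0]}
    - {"grip":1,"slide":[0,0,0],"turn":[0,0,3.55]}
    - {"grip":1,"slide":[0,0,0],"turn":[0,0,3.55]}
    - {"grip":1,"slide":[-0.36,-2.0,0],"turn":[0,0,0]}
    - {"grip":1,"slide":[-0.45,-3.6,0],"turn":[0,0,0]}
    - {"grip":1,"slide":[-0.45,-4.0,0],"turn":[0,0,0]}
    - {"grip":1,"slide":[-0.45,-4.0,0],"turn":[0,0,0]}
    - {"grip":1,"slide":[-0.45,-4.0,0],"turn":[0,0,0]}
    - {"grip":1,"slide":[-0.45,-4.0,0],"turn":[0,0,0]}
    - {"grip":1,"slide":[-0.45,-4.0,0],"turn":[0,0,0]}
    - {"grip":1,"slide":[-0.45,-4.0,0],"turn":[0,0,0]}
    - {"grip":1,"slide":[-0.45,-4.0,0],"turn":[0,0,0]}
    - {"grip":1,"slide":[-0.45,-4.0,0],"turn":[0,0,0]}
    - {"grip":1,"slide":[-0.45,-3.0,0],"turn":[0,0,0]}
    - {"grip":1,"slide":[0,-1.0,0],"turn":[0,0,0]}
    - {"grip":1,"slide":[0,0,0],"turn":[0,0,0]}
    - {"grip":1,"slide":[0,0,0],"turn":[0,0,0]}

```text
clock: 5.2
eef_pos: [543.8, -101.9, 120.5]
ee_rot: [-0.0, -0.006, 1.0, 0.0]
contact_force: [-0.3, 1.4, -1.7]
gripper_width: 13.2
```

Run:
```python
from h import *
print(tool().round(3)); shot('wrist','w2')
```

```text
[[-1.00000e+00 -1.20000e-02 -0.00000e+00  5.43771e+02]
 [-1.20000e-02  1.00000e+00  1.00000e-03 -1.01881e+02]
 [ 0.00000e+00  1.00000e-03 -1.00000e+00  1.20493e+02]
 [ 0.00000e+00  0.00000e+00  0.00000e+00  1.00000e+00]]
['frame', 'K', 'hand_eye']
```

View pics/w2.png

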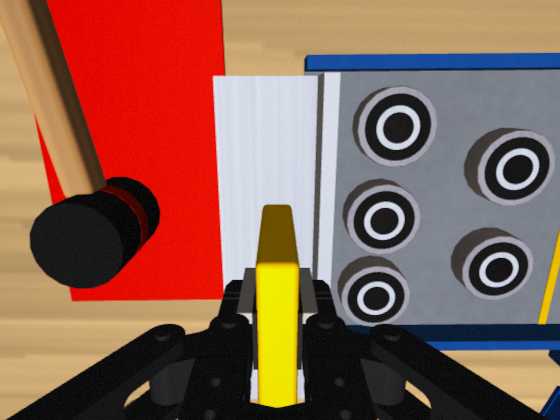

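Run:
```python
from h import *
print('bar end',atz('w2',340,72,112).round(1),atz('w2',320,73,112).round(1),'foot end',atz('w2',214,76,88).round(1),atz('w2',303,76,88).round(1))
for u,v in [(306,56),(559,53),(306,70),(559,67)]: print('fence out/in top',atz('w2',u,v,26).round(1))
for u,v in [(395,126),(383,217),(375,296),(518,168),(498,267)]: print('b',atz('w2',u,v,24).round(1))
for u,v in [(395,322),(540,322)]: print('far fence floor',atz('w2',u,v,4).round(1))
print('line',atz('w2',541,320,4).round(1),'face line', atz('w2',340,74,112).round(1),atz('w2',330,278,112).round(1))
```

```text
bar end [456.2 -79.9 112. ] [456.6 -87.4 112. ] foot end [ 457.  -131.3   88. ] [456.6 -92.2  88. ]
fence out/in top [442.5 -86.7  26. ]
fence out/in top [439.1  61.2  26. ]
fence out/in top [450.1 -86.5  26. ]
fence out/in top [446.7  63.   26. ]
b [481.9 -29.7  24. ]
b [541.5 -31.4  24. ]
b [601.3 -31.3  24. ]
b [507.4  52.5  24. ]
b [577.4  53.   24. ]
far fence floor [635.8  -7.1   4. ]
far fence floor [634.6 108.9   4. ]
line [632.7 109.3   4. ] face line [456.9 -79.8 112. ] [542.4 -78.9 112. ]
```

Call:
servo_tool:
  motion:
    - {"grip":1,"slide":[0.2,0,1.5],"turn":[0,0,-0.3]}
    - {"grip":1,"slide":[0,0,2.0],"turn":[0,0,0]}
    - {"grip":1,"slide":[0,0,2.0],"turn":[0,0,0]}
    - {"grip":1,"slide":[0,0,1.2],"turn":[0,0,0]}
    - {"grip":1,"slide":[0,0,0.8],"turn":[0,0,0]}
    - {"grip":1,"slide":[0,0,0],"turn":[0,0,0]}
    - {"grip":1,"slide":[0,0,0],"turn":[0,0,0]}

```text
clock: 5.95
eef_pos: [542.3, -102.7, 45.7]
ee_rot: [0.0, -0.009, 1.0, -0.0]
contact_force: [-0.2, 0.1, -2.5]
gripper_width: 13.2
```

Call:
servo_tool:
  motion:
    - {"grip":1,"slide":[0,1.0,0],"turn":[0,0,0]}
    - {"grip":1,"slide":[0,1.0,0],"turn":[0,0,0]}
    - {"grip":1,"slide":[0,1.0,0],"turn":[0,0,0]}
    - {"grip":1,"slide":[0,1.0,0],"turn":[0,0,0]}
    - {"grip":1,"slide":[0,1.0,0],"turn":[0,0,0]}
    - {"grip":1,"slide":[0,1.0,0],"turn":[0,0,0]}
    - {"grip":1,"slide":[0,1.0,0],"turn":[0,0,0]}
    - {"grip":1,"slide":[0,1.0,0],"turn":[0,0,0]}
    - {"grip":1,"slide":[0,1.0,0],"turn":[0,0,0]}
    - {"grip":1,"slide":[0,1.0,0],"turn":[0,0,0]}
    - {"grip":1,"slide":[0,1.0,0],"turn":[0,0,0]}
    - {"grip":1,"slide":[0,1.0,0],"turn":[0,0,0]}
    - {"grip":1,"slide":[0,1.0,0],"turn":[0,0,0]}
    - {"grip":1,"slide":[0,1.0,0],"turn":[0,0,0]}
    - {"grip":1,"slide":[0,1.0,0],"turn":[0,0,0]}
    - {"grip":1,"slide":[0,1.0,0],"turn":[0,0,0]}
    - {"grip":1,"slide":[0,1.0,0],"turn":[0,0,0]}
    - {"grip":1,"slide":[0,1.0,0],"turn":[0,0,0]}
    - {"grip":1,"slide":[0,0.6,0],"turn":[0,0,0]}
    - {"grip":1,"slide":[0,0.3,0],"turn":[0,0,0]}

```text
clock: 7.95
eef_pos: [538.4, 86.3, 45.3]
ee_rot: [-0.0, -0.008, 1.0, -0.0]
contact_force: [-0.7, -6.5, 0.6]
gripper_width: 13.1
```

Call:
servo_tool:
  motion:
    - {"grip":1,"slide":[0,0.5,0],"turn":[0,0,0]}
    - {"grip":1,"slide":[0,0.3,0],"turn":[0,0,0]}
    - {"grip":1,"slide":[0,0,0],"turn":[0,0,0]}
    - {"grip":1,"slide":[0,0,0],"turn":[0,0,0]}
    - {"grip":1,"slide":[0,0,0],"turn":[0,0,0]}

```text
clock: 8.45
eef_pos: [538.3, 94.2, 45.1]
ee_rot: [-0.0, -0.008, 1.0, 0.0]
contact_force: [-0.6, -2.2, -1.6]
gripper_width: 13.0
```

Run:
```python
from h import *
print(tool().round(3)); shot('wrist','w3')
```

```text
[[-1.00000e+00 -1.70000e-02 -1.00000e-03  5.38334e+02]
 [-1.70000e-02  1.00000e+00  0.00000e+00  9.41990e+01]
 [ 1.00000e-03  0.00000e+00 -1.00000e+00  4.51360e+01]
 [ 0.00000e+00  0.00000e+00  0.00000e+00  1.00000e+00]]
['frame', 'K', 'hand_eye']
```

View pics/w3.png

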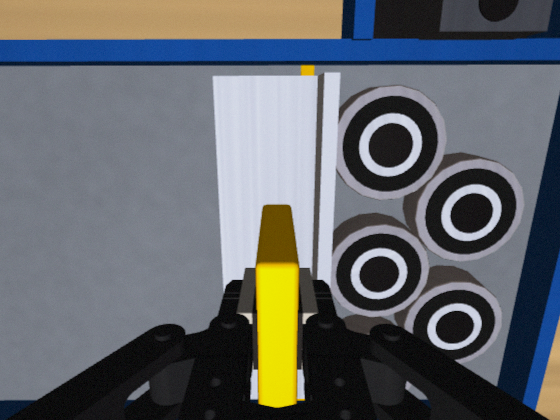

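Run:
```python
from h import *
print('line edge',atz('w3',315,70,4).round(1), atz('w3',301,70,4).round(1))
for u,v in [(391,144),(380,272),(472,210),(457,324)]: print('b',atz('w3',u,v,24).round(1))
print('wall in top',atz('w3',545,150,26).round(1),atz('w3',502,380,26).round(1))
```

```text
line edge [448.  109.4   4. ] [448.1 103.    4. ]
b [478.6 141.8  24. ]
b [539.6 143.1  24. ]
b [507.8 182.1  24. ]
b [567.9 185.   24. ]
wall in top [479.8 207.7  26. ] [600.2 213.1  26. ]
```

Call:
servo_tool:
  motion:
    - {"grip":1,"slide":[0,-1.0,0],"turn":[0,0,0]}
    - {"grip":1,"slide":[0,-2.0,0],"turn":[0,0,0]}
    - {"grip":1,"slide":[0,0,-2.0],"turn":[0,0,0]}
    - {"grip":1,"slide":[0,0,-3.0],"turn":[0,0,0]}
    - {"grip":1,"slide":[0,0,-3.0],"turn":[0,0,0]}
    - {"grip":1,"slide":[0.36,2.0,0],"turn":[0,0,0]}
    - {"grip":1,"slide":[0.4,3.3,0],"turn":[0,0,0]}
    - {"grip":1,"slide":[0.4,3.4,0],"turn":[0,0,0]}
    - {"grip":1,"slide":[0.4,3.4,0],"turn":[0,0,0]}
    - {"grip":1,"slide":[0.4,3.4,0],"turn":[0,0,0]}
    - {"grip":1,"slide":[0.4,3.4,0],"turn":[0,0,0]}
    - {"grip":1,"slide":[0.4,3.4,0],"turn":[0,0,0]}
    - {"grip":1,"slide":[0.4,3.3,0],"turn":[0,0,0]}
    - {"grip":1,"slide":[0.4,2.3,0],"turn":[0,0,0]}
    - {"grip":1,"slide":[0,1.0,0],"turn":[0,0,0]}
    - {"grip":1,"slide":[0,0,2.0],"turn":[0,0,0]}
    - {"grip":1,"slide":[0,0,3.0],"turn":[0,0,0]}
    - {"grip":1,"slide":[0,0,2.0],"turn":[0,0,0]}
    - {"grip":1,"slide":[0,0,0.6],"turn":[0,0,0]}
    - {"grip":1,"slide":[0,0,0],"turn":[0,0,0]}

```text
clock: 10.5
eef_pos: [498.9, 351.2, 48.6]
ee_rot: [-0.001, -0.008, 1.0, -0.001]
contact_force: [0.9, -0.2, -2.9]
gripper_width: 13.3
```

Call:
servo_tool:
  motion:
    - {"grip":1,"slide":[0,0,0.4],"turn":[0,0,0]}
    - {"grip":1,"slide":[0,0,0.2],"turn":[0,0,0]}
    - {"grip":1,"slide":[0,0,0.15],"turn":[0,0,0]}
    - {"grip":1,"slide":[0,0,0],"turn":[0,0,0]}
    - {"grip":1,"slide":[0,0,0],"turn":[0,0,0]}

```text
clock: 11.0
eef_pos: [499.0, 352.4, 42.1]
ee_rot: [0.0, -0.008, 1.0, 0.0]
contact_force: [0.0, 0.2, -3.6]
gripper_width: 12.8
```

Call:
servo_tool:
  motion:
    - {"grip":1,"slide":[0,0,0.1],"turn":[0,0,0]}
    - {"grip":0,"slide":[0,0,0],"turn":[0,0,0]}
    - {"grip":0,"slide":[0,0,0],"turn":[0,0,0]}
    - {"grip":0,"slide":[0,0,0],"turn":[0,0,0]}
    - {"grip":0,"slide":[0,0,0],"turn":[0,0,0]}
    - {"grip":0,"slide":[0,0,0],"turn":[0,0,0]}
    - {"grip":0,"slide":[0,0,-3],"turn":[0,0,0]}
    - {"grip":0,"slide":[0,0,-4],"turn":[0,0,0]}
    - {"grip":0,"slide":[0,0,-4],"turn":[0,0,0]}
    - {"grip":0,"slide":[0,0,-4],"turn":[0,0,0]}
    - {"grip":0,"slide":[0,0,-4],"turn":[0,0,0]}
    - {"grip":0,"slide":[0,-2,0],"turn":[0,0,0]}
    - {"grip":0,"slide":[0,-3.5,0],"turn":[0,0,0]}
    - {"grip":0,"slide":[0,-4.5,0],"turn":[0,0,0]}
    - {"grip":0,"slide":[0,-4.5,0],"turn":[0,0,0]}
    - {"grip":0,"slide":[0,-4.5,0],"turn":[0,0,0]}
    - {"grip":0,"slide":[0,-4.5,0],"turn":[0,0,0]}
    - {"grip":0,"slide":[0,-4.5,0],"turn":[0,0,0]}
    - {"grip":0,"slide":[0,-4.5,0],"turn":[0,0,0]}
    - {"grip":0,"slide":[0,-4.5,0],"turn":[0,0,0]}

```text
clock: 13.0
eef_pos: [504.3, -19.8, 230.5]
ee_rot: [-0.0, -0.008, 1.0, -0.0]
contact_force: [0.7, 0.5, 0.4]
gripper_width: 85.8
```

Call:
servo_tool:
  motion:
    - {"grip":0,"slide":[0.2,-4.5,-0.1],"turn":[0,0,-0.2]}
    - {"grip":0,"slide":[0.2,-4.5,-0.1],"turn":[0,0,-0.2]}
    - {"grip":0,"slide":[0.2,-4.5,-0.1],"turn":[0,0,-0.2]}
    - {"grip":0,"slide":[0.2,-4.5,-0.1],"turn":[0,0,-0.2]}
    - {"grip":0,"slide":[0.2,-4.5,-0.1],"turn":[0,0,-0.2]}
    - {"grip":0,"slide":[0.2,-4.5,-0.1],"turn":[0,0,-0.2]}
    - {"grip":0,"slide":[0.2,-4.0,-0.1],"turn":[0,0,-0.2]}
    - {"grip":0,"slide":[0.2,-3.0,-0.1],"turn":[0,0,-0.2]}
    - {"grip":0,"slide":[0.2,-2.0,0],"turn":[0,0,-0.2]}
    - {"grip":0,"slide":[0.2,0,0],"turn":[0,0,-0.2]}
    - {"grip":0,"slide":[0,0,0],"turn":[0,0,0]}

```text
clock: 14.1
eef_pos: [494.4, -378.1, 238.1]
ee_rot: [-0.001, -0.025, 1.0, 0.0]
contact_force: [0.2, 1.1, 0.4]
gripper_width: 85.3
```

Run:
```python
from h import *
print(tool().round(3)); shot('wrist','w4'); shot('top','top2')
a=cv2.imread('pics/w4.png'); b=cv2.imread('pics/top2.png')[145:300,105:315]
b=cv2.resize(b,(240,177)); a=cv2.copyMakeBorder(a,0,0,0,240,cv2.BORDER_CONSTANT); a[:177,560:]=b
cv2.imwrite('pics/m4.png',a)
```

```text
[[-9.99000e-01 -5.00000e-02 -1.00000e-03  4.94400e+02]
 [-5.00000e-02  9.99000e-01  1.00000e-03 -3.78050e+02]
 [ 1.00000e-03  1.00000e-03 -1.00000e+00  2.38053e+02]
 [ 0.00000e+00  0.00000e+00  0.00000e+00  1.00000e+00]]
['frame', 'K', 'hand_eye']
['frame', 'K', 'pose']
```

View pics/m4.png

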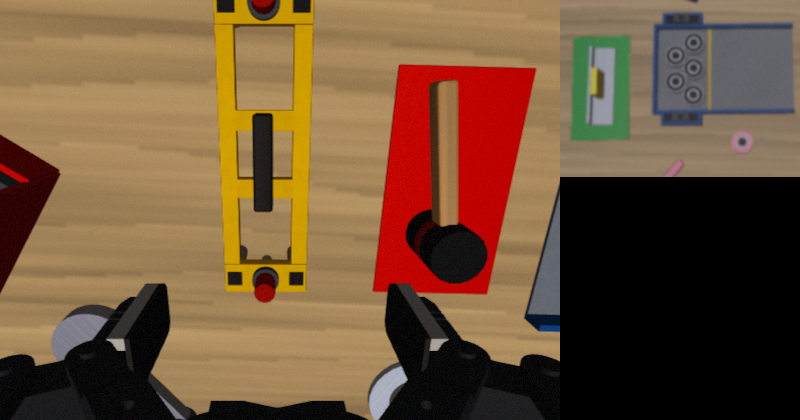

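Run:
```python
from h import *
P=[atz('w4',u,v,118) for u,v in [(253,114),(272,114),(254,211),(272,211)]];print(np.round(P,1),np.mean(P,0).round(1))
a=atz('w4',264,0,72);b=atz('w4',(226+305)/2,291,72);m=atz('w4',(215+313)/2,23,72)
print(a,b,m,np.degrees(np.arctan2(*(b-m)[1::-1])))
print('deck far edge',b, 'pinB',atz('w4',265,292,100))
print('tri handle top',tri(('w4',262.5,162.5),('top',105+753/2.25,145+190/2.25)))
p=np.mean(P,0);print(totool(p))
for n,u,v,z in [('head',456,254,73),('h end',444,82,55),('h mid',446,160,55)]:print(n,atz('w4',u,v,z).round(1))
```

```text
[[ 428.  -398.2  118. ]
 [ 427.3 -385.3  118. ]
 [ 496.7 -395.3  118. ]
 [ 496.  -382.2  118. ]] [ 462.  -390.3  118. ]
[ 349.03862679 -395.33659744   72.        ] [ 587.45884105 -384.44981396   72.        ] [ 364.21716121 -394.73182928   72.        ] 2.6370525652479393
deck far edge [ 587.45884105 -384.44981396   72.        ] pinB [ 572.88090438 -384.69511139  100.        ]
tri handle top (array([ 464.5, -390.8,  112.5]), array([2.9, 2.9]))
[ 3.4  -1.18 12.05]
head [ 541.6 -216.2   73. ]
h end [ 397.6 -246.1   55. ]
h mid [ 461.1 -232.5   55. ]
```

Call:
servo_tool:
  motion:
    - {"grip":0,"slide":[1.6,-0.6,0],"turn":[0,0,0]}
    - {"grip":0,"slide":[1.7,-0.55,0],"turn":[0,0,0.2]}
    - {"grip":0,"slide":[0,0,3.5],"turn":[0,0,0]}
    - {"grip":0,"slide":[0,0,4],"turn":[0,0,0]}
    - {"grip":0,"slide":[0,0,4],"turn":[0,0,0]}
    - {"grip":0,"slide":[0,0,2.3],"turn":[0,0,0]}
    - {"grip":0,"slide":[0,0,1.0],"turn":[0,0,0]}
    - {"grip":0,"slide":[0,0,0],"turn":[0,0,0]}
    - {"grip":1,"slide":[0,0,0],"turn":[0,0,0]}
    - {"grip":1,"slide":[0,0,0],"turn":[0,0,0]}
    - {"grip":1,"slide":[0,0,0],"turn":[0,0,0]}
    - {"grip":1,"slide":[0,0,0],"turn":[0,0,0]}
    - {"grip":1,"slide":[0,0,0],"turn":[0,0,0]}
    - {"grip":1,"slide":[0,0,0],"turn":[0,0,0]}
    - {"grip":1,"slide":[0,0,0],"turn":[0,0,0]}
  grip_force: 90

```text
clock: 15.7
eef_pos: [463.2, -391.0, 91.4]
ee_rot: [0.0, -0.024, 1.0, 0.0]
contact_force: [-0.8, 1.4, 6.8]
gripper_width: 12.6
```

Call:
servo_tool:
  motion:
    - {"grip":1,"slide":[0,0,-1],"turn":[0,0,0]}
    - {"grip":1,"slide":[0,0,-3],"turn":[0,0,0]}
    - {"grip":1,"slide":[0,0,-4],"turn":[0,0,0]}
    - {"grip":1,"slide":[0,0,-4],"turn":[0,0,0.85]}
    - {"grip":1,"slide":[0,0,-3.4],"turn":[0,0,0.9]}
    - {"grip":1,"slide":[-0.7,2.0,0],"turn":[0,0,0]}
    - {"grip":1,"slide":[-1.2,3.5,0],"turn":[0,0,0]}
    - {"grip":1,"slide":[-1.2,4,0],"turn":[0,0,0]}
    - {"grip":1,"slide":[-1.2,4,0],"turn":[0,0,0]}
    - {"grip":1,"slide":[-1.2,4,0],"turn":[0,0,0]}
    - {"grip":1,"slide":[-1.2,4,0],"turn":[0,0,0]}
    - {"grip":1,"slide":[-1.2,4,0],"turn":[0,0,0]}
    - {"grip":1,"slide":[-1.2,4,0],"turn":[0,0,0]}
    - {"grip":1,"slide":[-1.2,3.5,0],"turn":[0,0,0]}
    - {"grip":1,"slide":[-1.2,2.5,0],"turn":[0,0,0]}
    - {"grip":1,"slide":[-0.4,1.5,0],"turn":[0,0,0]}
    - {"grip":1,"slide":[0,0.5,0],"turn":[0,0,0]}
    - {"grip":1,"slide":[0,0,0],"turn":[0,0,0]}
    - {"grip":1,"slide":[0,0,0],"turn":[0,0,0]}

```text
clock: 17.6
eef_pos: [574.8, -16.2, 244.8]
ee_rot: [-0.0, -0.008, 1.0, -0.001]
contact_force: [0.3, 0.2, -6.6]
gripper_width: 12.3
```

Run:
```python
from h import *
print(tool().round(3)); shot('wrist','w5')
cv2.imwrite('pics/m5.png',cv2.resize(cv2.imread('pics/w5.png'),(800,600),interpolation=cv2.INTER_CUBIC))
```

```text
[[-1.00000e+00 -1.50000e-02 -1.00000e-03  5.74787e+02]
 [-1.50000e-02  1.00000e+00 -1.00000e-03 -1.62090e+01]
 [ 1.00000e-03 -1.00000e-03 -1.00000e+00  2.44750e+02]
 [ 0.00000e+00  0.00000e+00  0.00000e+00  1.00000e+00]]
['frame', 'K', 'hand_eye']
```

View pics/m5.png

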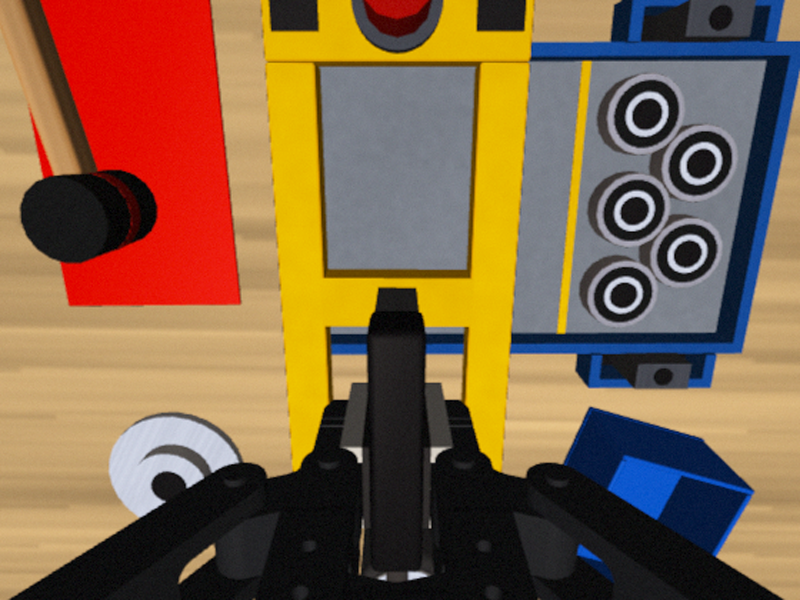

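Run:
```python
from h import *
k=.7
a=atz('w5',721*k,16*k,46);b=atz('w5',663*k,376*k,46);d=b-a
print(a,b,(a+b)/2,np.linalg.norm(d),np.degrees(np.arctan2(*d[1::-1])))
# box outer edges at rim z=30 near: left 617 right 785 (row~5); far: left 579? right 714
print('near box',atz('w5',614*k,38*k,30),atz('w5',780*k,40*k,30)); print('far box',atz('w5',590*k,354*k,30),atz('w5',716*k,354*k,30))
print('line',atz('w5',590*k,62*k,4),atz('w5',566*k,332*k,4))
zd=72+244.75-91.4
L=[atz('w5',u*k,v*k,zd) for u,v in [(268,62),(531,62),(319,65),(476,65),(324,271),(470,271)]]
print(np.round(L,1)); 
print('gaps',tri(('w5',721*k,16*k),('w3',500,5)))
print('far wall floor-ish',atz('w5',768*k,62*k,26),atz('w5',720*k,332*k,4))
for u,v in [(646,115),(632,210),(622,294),(697,162),(685,254)]: print('b',atz('w5',u*k,v*k,24).round(1))
```

```text
[426.96713135 166.52115592  46.        ] [651.70744459 170.75240735  46.        ] [539.33728797 168.63678164  46.        ] 224.7801412122125 1.0785969223105292
near box [436.5649066  112.86229607  30.        ] [436.11919361 213.46485741  30.        ]
far box [642.50156413 124.10759783  30.        ] [641.1017119  214.92940687  30.        ]
line [446.67774211 108.61292165   4.        ] [635.33695087 113.88257097   4.        ]
[[476.8 -53.9 225.4]
 [475.7  19.  225.4]
 [477.3 -39.8 225.4]
 [476.7   3.8 225.4]
 [536.1 -39.9 225.4]
 [535.4   5.5 225.4]]
gaps (array([406.1, 222.6, -58.6]), array([0.6, 0.6]))
far wall floor-ish [447.84570706 211.49503179  26.        ] [633.52668363 231.39285724   4.        ]
b [479.7 141.7  24. ]
b [540.  141.7  24. ]
b [598.9 143.4  24. ]
b [508.2 179.7  24. ]
b [569.5 182.8  24. ]
```

Run:
```python
from h import *
for v in (25,110,131,178,197,262,291): print(v,atz('w4',264,v,72).round(1))
k=.7
for u,v in [(397,65),(397,271),(397,327)]: print(atz('w5',u*k,v*k,225.35).round(1))
print('handle end',atz('w5',397*k,290*k,109+153.35), atz('w5',397*k,310*k,118+153.35))
```

```text
25 [ 365.6 -394.7   72. ]
110 [ 426.5 -392.2   72. ]
131 [ 442.9 -391.6   72. ]
178 [ 481.4 -390.1   72. ]
197 [ 497.9 -389.4   72. ]
262 [ 558.3 -387.    72. ]
291 [ 587.5 -385.8   72. ]
[477.  -18.1 225.4]
[535.8 -17.2 225.4]
[554.2 -16.9 225.4]
handle end [531.49967864 -17.31673896 262.35      ] [533.70173915 -17.29990209 271.35      ]
```

Call:
servo_tool:
  motion:
    - {"grip":1,"slide":[0.3,1.5,0],"turn":[0,0,-0.2]}
    - {"grip":1,"slide":[0.6,3.5,0],"turn":[0,0,0]}
    - {"grip":1,"slide":[0.6,3.5,0],"turn":[0,0,0]}
    - {"grip":1,"slide":[0.6,3.5,0],"turn":[0,0,0]}
    - {"grip":1,"slide":[0.6,3.5,0],"turn":[0,0,0]}
    - {"grip":1,"slide":[0.36,2.0,0],"turn":[0,0,0]}
    - {"grip":1,"slide":[0,1.0,0],"turn":[0,0,0]}
    - {"grip":1,"slide":[0,0,2],"turn":[0,0,0]}
    - {"grip":1,"slide":[0,0,3],"turn":[0,0,0]}
    - {"grip":1,"slide":[0,0,3],"turn":[0,0,0]}
    - {"grip":1,"slide":[0,0,1.5],"turn":[0,0,0]}
    - {"grip":1,"slide":[0,0,0.5],"turn":[0,0,0]}
    - {"grip":1,"slide":[0,0,0],"turn":[0,0,0]}
    - {"grip":1,"slide":[0,0,0],"turn":[0,0,0]}
    - {"grip":1,"slide":[0,0,0],"turn":[0,0,0]}

```text
clock: 19.15
eef_pos: [541.8, 170.1, 145.9]
ee_rot: [0.001, -0.01, 1.0, 0.0]
contact_force: [-0.1, -0.7, -6.2]
gripper_width: 12.8
```

Run:
```python
from h import *
print(tool().round(4)); shot('scene','s2'); shot('wrist','w6')
s=cv2.imread('pics/s2.png')[190:330,200:370]
s=cv2.resize(s,(510,420),interpolation=cv2.INTER_CUBIC)
w=cv2.resize(cv2.imread('pics/w6.png')[:210],(290,109))
o=np.zeros((420,800,3),np.uint8);o[:,:510]=s;o[:109,510:]=w
cv2.imwrite('pics/m6.png',o)
```

```text
[[-9.998000e-01 -2.060000e-02  1.900000e-03  5.418268e+02]
 [-2.060000e-02  9.998000e-01  6.000000e-04  1.700573e+02]
 [-1.900000e-03  6.000000e-04 -1.000000e+00  1.459140e+02]
 [ 0.000000e+00  0.000000e+00  0.000000e+00  1.000000e+00]]
['frame', 'K', 'pose']
['frame', 'K', 'hand_eye']
```

View pics/m6.png

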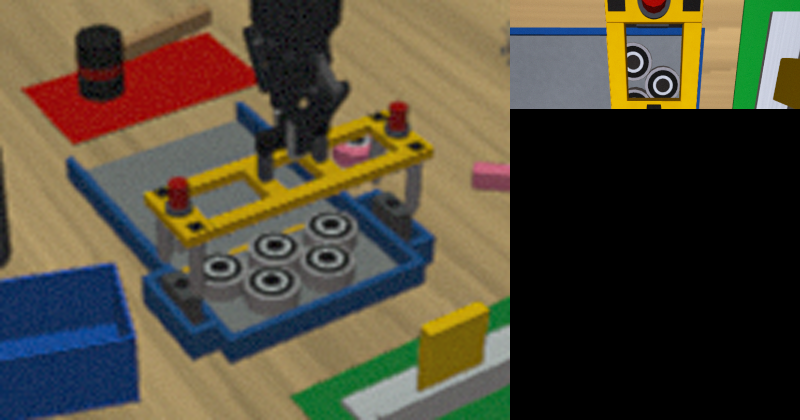

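Call:
servo_tool:
  motion:
    - {"grip":1,"slide":[0.08,-0.15,0.5],"turn":[0,0,0]}
    - {"grip":1,"slide":[0,0,0.7],"turn":[0,0,0]}
    - {"grip":1,"slide":[0,0,0.7],"turn":[0,0,0]}
    - {"grip":1,"slide":[0,0,0.3],"turn":[0,0,0]}
    - {"grip":1,"slide":[0,0,0.3],"turn":[0,0,0]}
    - {"grip":1,"slide":[0,0,0.2],"turn":[0,0,0]}
    - {"grip":1,"slide":[0,0,0],"turn":[0,0,0]}

```text
clock: 19.95
eef_pos: [540.3, 168.5, 117.5]
ee_rot: [-0.0, -0.01, 1.0, -0.0]
contact_force: [-0.2, -0.3, -5.9]
gripper_width: 12.5
```

Call:
servo_tool:
  motion:
    - {"grip":1,"slide":[0,0,0.4],"turn":[0,0,0]}
    - {"grip":1,"slide":[0,0,0.4],"turn":[0,0,0]}
    - {"grip":1,"slide":[0,0,0.4],"turn":[0,0,0]}
    - {"grip":1,"slide":[0,0,0.4],"turn":[0,0,0]}
    - {"grip":1,"slide":[0,0,0.3],"turn":[0,0,0]}
    - {"grip":1,"slide":[0,0,0],"turn":[0,0,0]}

```text
clock: 20.55
eef_pos: [540.1, 168.4, 98.3]
ee_rot: [-0.0, -0.01, 1.0, -0.0]
contact_force: [0.8, -0.6, -5.9]
gripper_width: 12.7
```

Call:
servo_tool:
  motion:
    - {"grip":1,"slide":[0,0,0.2],"turn":[0,0,0]}
    - {"grip":1,"slide":[0,0,0.1],"turn":[0,0,0]}
    - {"grip":1,"slide":[0,0,0.1],"turn":[0,0,0]}
    - {"grip":1,"slide":[0,0,0],"turn":[0,0,0]}
    - {"grip":1,"slide":[0,0,0],"turn":[0,0,0]}

```text
clock: 21.05
eef_pos: [540.4, 168.9, 95.3]
ee_rot: [0.0, -0.011, 1.0, 0.0]
contact_force: [-3.0, 0.9, 3.4]
gripper_width: 12.6
```

Call:
servo_tool:
  motion:
    - {"grip":0,"slide":[0,0,0],"turn":[0,0,0]}
    - {"grip":0,"slide":[0,0,0],"turn":[0,0,0]}
    - {"grip":0,"slide":[0,0,0],"turn":[0,0,0]}
    - {"grip":0,"slide":[0,0,0],"turn":[0,0,0]}
    - {"grip":0,"slide":[0,0,0],"turn":[0,0,0]}
    - {"grip":0,"slide":[0,0,0],"turn":[0,0,0]}
    - {"grip":0,"slide":[0,0,-2],"turn":[0,0,0]}
    - {"grip":0,"slide":[0,0,-4],"turn":[0,0,0]}
    - {"grip":0,"slide":[0,0,-4],"turn":[0,0,0]}
    - {"grip":0,"slide":[0,0,-4],"turn":[0,0,0]}
    - {"grip":0,"slide":[0,0,0],"turn":[0,0,0]}

```text
clock: 22.15
eef_pos: [542.7, 169.3, 239.9]
ee_rot: [0.004, -0.01, 1.0, 0.002]
contact_force: [0.7, 0.9, -1.0]
gripper_width: 85.5
```

Call:
servo_tool:
  motion:
    - {"grip":0,"slide":[0,0,0],"turn":[0,0,8.5]}
    - {"grip":0,"slide":[0,0,0],"turn":[0,0,8.5]}
    - {"grip":0,"slide":[0,0,0],"turn":[0,0,8.5]}
    - {"grip":0,"slide":[0,0,0],"turn":[0,0,8.5]}
    - {"grip":0,"slide":[0,0,0],"turn":[0,0,8.5]}
    - {"grip":0,"slide":[0,0,0],"turn":[0,0,8.5]}
    - {"grip":0,"slide":[0,0,0],"turn":[0,0,8.5]}
    - {"grip":0,"slide":[0,0,0],"turn":[0,0,8.5]}
    - {"grip":0,"slide":[0,0,0],"turn":[0,0,8.5]}
    - {"grip":0,"slide":[0,0,0],"turn":[0,0,8.5]}
    - {"grip":0,"slide":[0,0,0],"turn":[0,0,8.5]}
    - {"grip":0,"slide":[0,0,0],"turn":[0,0,8.5]}
    - {"grip":0,"slide":[0,0,0],"turn":[0,0,8.5]}
    - {"grip":0,"slide":[0,0,0],"turn":[0,0,8.5]}
    - {"grip":0,"slide":[0,0,0],"turn":[0,0,8.5]}
    - {"grip":0,"slide":[0,0,0],"turn":[0,0,8.5]}
    - {"grip":0,"slide":[0,0,0],"turn":[0,0,8.5]}
    - {"grip":0,"slide":[0,0,0],"turn":[0,0,8.5]}
    - {"grip":0,"slide":[0,0,0],"turn":[0,0,8.5]}
    - {"grip":0,"slide":[0,0,0],"turn":[0,0,8.5]}

```text
clock: 24.15
eef_pos: [540.1, 168.5, 234.3]
ee_rot: [0.0, 0.996, 0.095, -0.0]
contact_force: [0.8, -0.3, 0.4]
gripper_width: 85.3
```

Run:
```python
from h import *
print(tool().round(3),r.get_state()['joints']); print(totool([473,-228.5,235]))
shot('top','top3'); shot('scene','s3')
```

```text
[[ 9.82000e-01  1.88000e-01 -0.00000e+00  5.40060e+02]
 [ 1.88000e-01 -9.82000e-01 -1.00000e-03  1.68462e+02]
 [-0.00000e+00  1.00000e-03 -1.00000e+00  2.34314e+02]
 [ 0.00000e+00  0.00000e+00  0.00000e+00  1.00000e+00]] [-0.93821248  0.50797228  0.79469878  1.99721059 -0.48673883  0.83461809
 -1.25077937]
[-14.06  37.72  -0.04]
['frame', 'K', 'pose']
['frame', 'K', 'pose']
```

Call:
servo_tool:
  motion:
    - {"grip":0,"slide":[-0.7,1.8,0],"turn":[0,0,0]}
    - {"grip":0,"slide":[-1.4,3.7,0],"turn":[0,0,0]}
    - {"grip":0,"slide":[-1.4,3.7,0],"turn":[0,0,0]}
    - {"grip":0,"slide":[-1.4,3.7,0],"turn":[0,0,0]}
    - {"grip":0,"slide":[-1.4,3.7,0],"turn":[0,0,0]}
    - {"grip":0,"slide":[-1.4,3.7,0],"turn":[0,0,0]}
    - {"grip":0,"slide":[-1.4,3.7,0],"turn":[0,0,0]}
    - {"grip":0,"slide":[-1.4,3.7,0],"turn":[0,0,0]}
    - {"grip":0,"slide":[-1.4,3.7,0],"turn":[0,0,0]}
    - {"grip":0,"slide":[-1.4,3.7,0],"turn":[0,0,0]}
    - {"grip":0,"slide":[-0.7,2.0,0],"turn":[0,0,0]}
    - {"grip":0,"slide":[0,0.6,0],"turn":[0,0,0]}
    - {"grip":0,"slide":[0,0,0],"turn":[0,0,0]}

```text
clock: 25.55
eef_pos: [475.5, -229.6, 234.8]
ee_rot: [0.0, 0.995, 0.098, 0.0]
contact_force: [0.3, 0.5, 0.6]
gripper_width: 85.7
```

Run:
```python
from h import *
print(tool().round(3),r.get_state()['joints'].round(2)); shot('wrist','w7')
a=cv2.imread('pics/w7.png'); b=cv2.imread('pics/top3.png')[145:300,105:315]
b=cv2.resize(b,(240,177)); a=cv2.copyMakeBorder(a,0,0,0,240,cv2.BORDER_CONSTANT); a[:177,560:]=b
c=cv2.imread('pics/s3.png')[190:330,200:370]; a[200:398,560:]=cv2.resize(c,(240,198))
cv2.imwrite('pics/m7.png',a)
```

```text
[[ 9.81000e-01  1.94000e-01  0.00000e+00  4.75527e+02]
 [ 1.94000e-01 -9.81000e-01 -0.00000e+00 -2.29639e+02]
 [ 0.00000e+00  0.00000e+00 -1.00000e+00  2.34849e+02]
 [ 0.00000e+00  0.00000e+00  0.00000e+00  1.00000e+00]] [-0.19  0.44  0.76  2.08 -0.43  0.78 -0.54]
['frame', 'K', 'hand_eye']
```

View pics/m7.png

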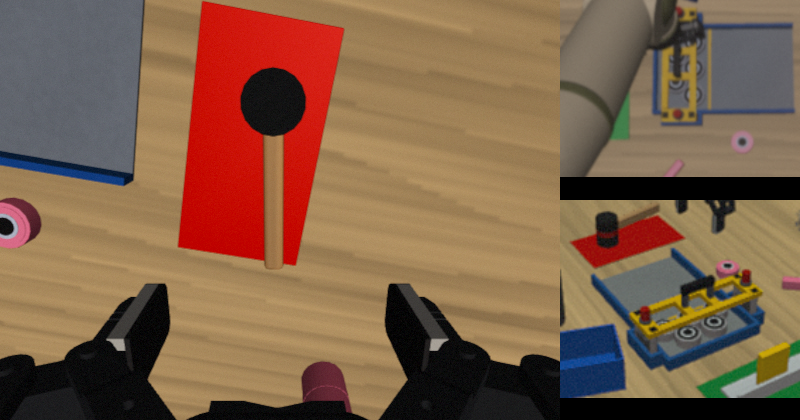

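Run:
```python
from h import *
h=atz('w7',273,102,73);e=atz('w7',274,264,55);m=atz('w7',273.2,150,55);d=h-e;d[2]=0;L=np.linalg.norm(d);d/=L
print(h,m,e,L,np.degrees(np.arctan2(d[1],d[0]))); g=h-70*d; g[2]=43
print(g,totool(g)); print(tri(('w7',273,102),('w4',456,254)),tri(('w7',274,264),('w4',444,82)))
P=[atz('w7',u,v,3) for u,v in [(203,2),(344,28),(296,265),(179,246)]];print(np.mean(P,0))
T=tool();print(np.degrees(np.arctan2(T[1,0],T[0,0])))
```

```text
[ 545.75227642 -212.97395015   73.        ] [ 506.87844059 -220.50378937   55.        ] [ 402.1264095  -241.65420164   55.        ] 146.46141633317498 11.29270027258643
[ 477.10750337 -226.68143472   43.        ] [ 0.16 -0.13 19.17]
(array([ 545.1, -212.5,   65.5]), array([0.6, 0.6])) (array([ 397.3, -242.2,   45.2]), array([0.4, 0.4]))
[ 499.28586163 -202.35991738    3.        ]
11.253595225000943
```

Call:
servo_tool:
  motion:
    - {"grip":0,"slide":[0,-0.1,3],"turn":[0,0,0]}
    - {"grip":0,"slide":[0,0,4.5],"turn":[0,0,0]}
    - {"grip":0,"slide":[0,0,4.5],"turn":[0,0,0]}
    - {"grip":0,"slide":[0,0,4],"turn":[0,0,0]}
    - {"grip":0,"slide":[0,0,3],"turn":[0,0,0]}
    - {"grip":0,"slide":[0,0,1.5],"turn":[0,0,0]}
    - {"grip":0,"slide":[0,0,0.6],"turn":[0,0,0]}
    - {"grip":0,"slide":[0,0,0],"turn":[0,0,0]}
    - {"grip":1,"slide":[0,0,0],"turn":[0,0,0]}
    - {"grip":1,"slide":[0,0,0],"turn":[0,0,0]}
    - {"grip":1,"slide":[0,0,0],"turn":[0,0,0]}
    - {"grip":1,"slide":[0,0,0],"turn":[0,0,0]}
    - {"grip":1,"slide":[0,0,0],"turn":[0,0,0]}
    - {"grip":1,"slide":[0,0,0],"turn":[0,0,0]}
    - {"grip":1,"slide":[0,0,0],"turn":[0,0,0]}
  grip_force: 120

```text
clock: 27.1
eef_pos: [476.2, -227.3, 24.3]
ee_rot: [-0.0, 0.995, 0.098, 0.0]
contact_force: [-0.0, 1.0, 7.1]
gripper_width: 16.4
```

Call:
servo_tool:
  motion:
    - {"grip":1,"slide":[0,0,-1],"turn":[0,0,0]}
    - {"grip":1,"slide":[0,0,-3],"turn":[0,0,0]}
    - {"grip":1,"slide":[0,0,-4],"turn":[0,0,0]}
    - {"grip":1,"slide":[0,0,-4],"turn":[0,0,0]}
    - {"grip":1,"slide":[0,0,-3],"turn":[0,0,0]}
    - {"grip":1,"slide":[0,0,-2],"turn":[0,0,0]}
    - {"grip":1,"slide":[0,0,0],"turn":[0,0,-6.8]}
    - {"grip":1,"slide":[0,0,0],"turn":[0,0,-6.8]}
    - {"grip":1,"slide":[0,0,0],"turn":[0,0,-6.8]}
    - {"grip":1,"slide":[0,0,0],"turn":[0,0,-6.8]}
    - {"grip":1,"slide":[0,0,0],"turn":[0,0,-6.8]}
    - {"grip":1,"slide":[0,0,0],"turn":[0,0,-6.8]}
    - {"grip":1,"slide":[0,0,0],"turn":[0,0,-6.8]}
    - {"grip":1,"slide":[0,0,0],"turn":[0,0,-6.8]}
    - {"grip":1,"slide":[0,0,0],"turn":[0,0,-6.8]}
    - {"grip":1,"slide":[0,0,0],"turn":[0,0,-6.8]}
    - {"grip":1,"slide":[0,0,0],"turn":[0,0,-6.8]}
    - {"grip":1,"slide":[0,0,0],"turn":[0,0,-6.8]}
    - {"grip":1,"slide":[0,0,0],"turn":[0,0,-6.8]}
    - {"grip":1,"slide":[0,0,0],"turn":[0,0,0]}

```text
clock: 29.1
eef_pos: [475.2, -227.7, 194.0]
ee_rot: [-0.0, 0.645, 0.764, -0.0]
contact_force: [-0.6, 0.5, -3.8]
gripper_width: 16.2
```

Run:
```python
from h import *
T=tool();print(T.round(3),r.get_state()['joints'].round(2),totool([439.3,98.5,T[2,3]]))
```

```text
[[-1.68000e-01  9.86000e-01 -1.00000e-03  4.75185e+02]
 [ 9.86000e-01  1.68000e-01 -0.00000e+00 -2.27735e+02]
 [-0.00000e+00 -1.00000e-03 -1.00000e+00  1.93986e+02]
 [ 0.00000e+00  0.00000e+00  0.00000e+00  1.00000e+00]] [ 0.16  0.42  0.25  2.1  -0.17  0.64  0.69] [32.76  1.94 -0.  ]
```

Call:
servo_tool:
  motion:
    - {"grip":1,"slide":[2.0,0,0],"turn":[0,0,0]}
    - {"grip":1,"slide":[3.5,0.2,0],"turn":[0,0,0]}
    - {"grip":1,"slide":[4,0.3,0],"turn":[0,0,0]}
    - {"grip":1,"slide":[4,0.3,0],"turn":[0,0,0]}
    - {"grip":1,"slide":[4,0.3,0],"turn":[0,0,0]}
    - {"grip":1,"slide":[4,0.3,0],"turn":[0,0,0]}
    - {"grip":1,"slide":[4,0.3,0],"turn":[0,0,0]}
    - {"grip":1,"slide":[3.7,0.2,0],"turn":[0,0,0]}
    - {"grip":1,"slide":[2.5,0,0],"turn":[0,0,0]}
    - {"grip":1,"slide":[1.0,0,0],"turn":[0,0,0]}
    - {"grip":1,"slide":[0,0,0],"turn":[0,0,0]}
    - {"grip":1,"slide":[0,0,0],"turn":[0,0,0]}

```text
clock: 30.3
eef_pos: [440.2, 97.0, 193.9]
ee_rot: [0.0, 0.646, 0.763, -0.0]
contact_force: [0.5, -0.7, -4.3]
gripper_width: 16.3
```

Run:
```python
from h import *
T=tool();print(T.round(3),r.get_state()['joints'].round(2),totool([439.3,98.5,T[2,3]]))
shot('scene','s4')
shot('wrist','w8')
c=cv2.resize(cv2.imread('pics/s4.png')[150:330,200:370],(397,420)); cv2.imwrite('pics/m8.png',np.hstack([cv2.imread('pics/w8.png')[:,60:460],c]))
```

```text
[[-1.65000e-01  9.86000e-01 -0.00000e+00  4.40191e+02]
 [ 9.86000e-01  1.65000e-01 -1.00000e-03  9.70300e+01]
 [-1.00000e-03 -0.00000e+00 -1.00000e+00  1.93871e+02]
 [ 0.00000e+00  0.00000e+00  0.00000e+00  1.00000e+00]] [-0.54  0.34  0.26  2.26 -0.16  0.56  0.01] [ 0.16 -0.06 -0.  ]
['frame', 'K', 'pose']
['frame', 'K', 'hand_eye']
```

View pics/m8.png

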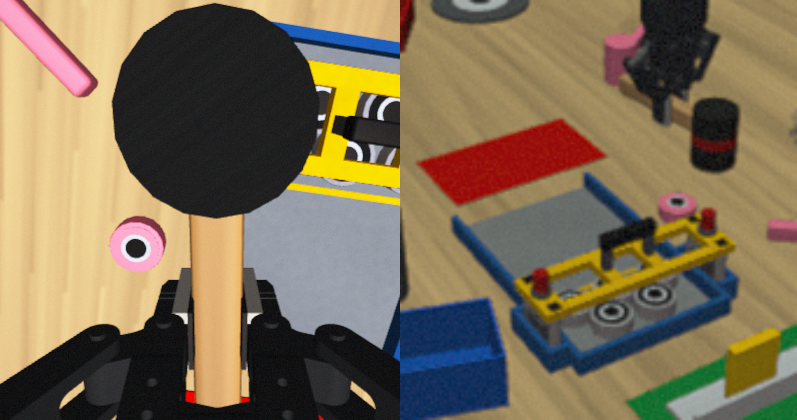

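Call:
servo_tool:
  motion:
    - {"grip":1,"slide":[0,0,1.5],"turn":[0,0,0]}
    - {"grip":1,"slide":[0,0,2.5],"turn":[0,0,0]}
    - {"grip":1,"slide":[0,0,1.5],"turn":[0,0,0]}
    - {"grip":1,"slide":[0,0,0.8],"turn":[0,0,0]}
    - {"grip":1,"slide":[0,0,0.4],"turn":[0,0,0]}
    - {"grip":1,"slide":[0,0,0.4],"turn":[0,0,0]}
    - {"grip":1,"slide":[0,0,0],"turn":[0,0,0]}

```text
clock: 31.1
eef_pos: [440.5, 97.6, 123.0]
ee_rot: [0.0, 0.646, 0.763, 0.0]
contact_force: [-0.0, -0.1, -3.3]
gripper_width: 16.2
```

Call:
servo_tool:
  motion:
    - {"grip":1,"slide":[0,0,0.3],"turn":[0,0,0]}
    - {"grip":1,"slide":[0,0,0.3],"turn":[0,0,0]}
    - {"grip":1,"slide":[0,0,0.3],"turn":[0,0,0]}
    - {"grip":1,"slide":[0,0,0],"turn":[0,0,0]}

```text
clock: 31.5
eef_pos: [440.6, 98.0, 113.7]
ee_rot: [0.0, 0.646, 0.764, 0.0]
contact_force: [0.6, -3.0, -0.2]
gripper_width: 16.2
```

Call:
servo_tool:
  motion:
    - {"grip":1,"slide":[0,0,0.3],"turn":[0,0,0]}
    - {"grip":1,"slide":[0,0,0.3],"turn":[0,0,0]}
    - {"grip":1,"slide":[0,0,0],"turn":[0,0,0]}

```text
clock: 31.8
eef_pos: [440.5, 98.1, 107.5]
ee_rot: [0.0, 0.646, 0.764, 0.0]
contact_force: [1.5, -3.0, 1.8]
gripper_width: 16.3
```

Call:
servo_tool:
  motion:
    - {"grip":1,"slide":[0,0,0.2],"turn":[0,0,0]}
    - {"grip":1,"slide":[0,0,0],"turn":[0,0,0]}

```text
clock: 32.0
eef_pos: [440.6, 97.9, 106.3]
ee_rot: [0.0, 0.646, 0.764, 0.0]
contact_force: [-0.3, -5.0, 16.2]
gripper_width: 16.3
```

Call:
servo_tool:
  motion:
    - {"grip":1,"slide":[0,0,0.2],"turn":[0,0,0]}
    - {"grip":1,"slide":[0,0,0],"turn":[0,0,0]}

```text
clock: 32.2
eef_pos: [440.7, 97.7, 104.5]
ee_rot: [0.0, 0.646, 0.764, 0.001]
contact_force: [-0.9, -7.0, 18.5]
gripper_width: 16.3
```

Call:
servo_tool:
  motion:
    - {"grip":1,"slide":[0,0,-1],"turn":[0,0,0]}
    - {"grip":1,"slide":[0,0,-3],"turn":[0,0,0]}
    - {"grip":1,"slide":[0,0,-4.5],"turn":[0,0,0]}
    - {"grip":1,"slide":[0,0,0],"turn":[0,0,0]}
    - {"grip":1,"slide":[0,0,0],"turn":[0,0,0]}

```text
clock: 32.7
eef_pos: [440.1, 98.9, 189.3]
ee_rot: [0.0, 0.645, 0.764, 0.001]
contact_force: [-0.2, 0.2, -5.4]
gripper_width: 16.4
```

Run:
```python
from h import *
T=tool();print(T.round(3),totool([663.5,102.7,T[2,3]]))
shot('scene','s5')
shot('wrist','w9')
```

```text
[[-1.68000e-01  9.86000e-01  1.00000e-03  4.40078e+02]
 [ 9.86000e-01  1.68000e-01  1.00000e-03  9.88640e+01]
 [ 1.00000e-03  1.00000e-03 -1.00000e+00  1.89259e+02]
 [ 0.00000e+00  0.00000e+00  0.00000e+00  1.00000e+00]] [-3.38 22.09  0.03]
['frame', 'K', 'pose']
['frame', 'K', 'hand_eye']
```

Call:
servo_tool:
  motion:
    - {"grip":1,"slide":[-0.3,2.0,0],"turn":[0,0,0]}
    - {"grip":1,"slide":[-0.5,3.5,0],"turn":[0,0,0]}
    - {"grip":1,"slide":[-0.6,4,0],"turn":[0,0,0]}
    - {"grip":1,"slide":[-0.6,4,0],"turn":[0,0,0]}
    - {"grip":1,"slide":[-0.6,4,0],"turn":[0,0,0]}
    - {"grip":1,"slide":[-0.5,3,0],"turn":[0,0,0]}
    - {"grip":1,"slide":[-0.3,1.6,0],"turn":[0,0,0]}
    - {"grip":1,"slide":[0,0,0],"turn":[0,0,0]}
    - {"grip":1,"slide":[0,0,0],"turn":[0,0,0]}

```text
clock: 33.7
eef_pos: [662.3, 101.2, 186.3]
ee_rot: [-0.001, 0.646, 0.764, -0.002]
contact_force: [0.1, -0.1, -4.1]
gripper_width: 16.3
```

Run:
```python
from h import *
T=tool();print(T.round(3),totool([663.5,102.7,T[2,3]]))
shot('scene','s6')
c=[cv2.resize(cv2.imread(f'pics/{n}.png')[150:330,200:370],(397,420),interpolation=cv2.INTER_CUBIC) for n in('s5','s6')]; cv2.imwrite('pics/m9.png',np.hstack(c))
```

```text
[[-1.67000e-01  9.86000e-01 -4.00000e-03  6.62349e+02]
 [ 9.86000e-01  1.67000e-01 -1.00000e-03  1.01168e+02]
 [-0.00000e+00 -4.00000e-03 -1.00000e+00  1.86331e+02]
 [ 0.00000e+00  0.00000e+00  0.00000e+00  1.00000e+00]] [ 0.13  0.14 -0.  ]
['frame', 'K', 'pose']
```

View pics/m9.png

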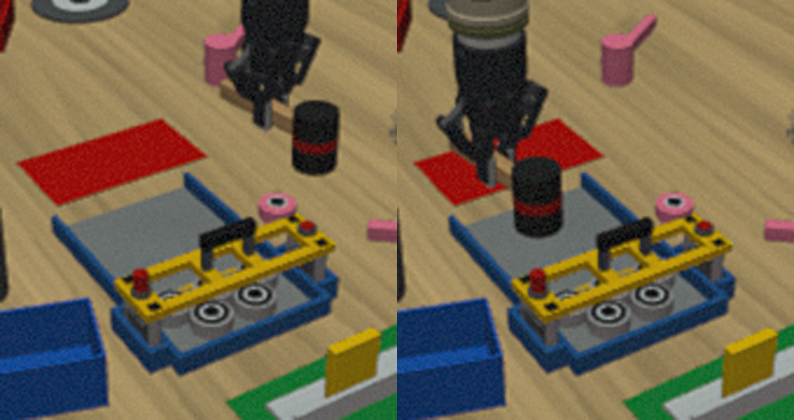

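Call:
servo_tool:
  motion:
    - {"grip":1,"slide":[0.15,0.1,1.5],"turn":[0,0,0]}
    - {"grip":1,"slide":[0,0,2.5],"turn":[0,0,0]}
    - {"grip":1,"slide":[0,0,1.5],"turn":[0,0,0]}
    - {"grip":1,"slide":[0,0,0.5],"turn":[0,0,0]}
    - {"grip":1,"slide":[0,0,0.3],"turn":[0,0,0]}
    - {"grip":1,"slide":[0,0,0.3],"turn":[0,0,0]}
    - {"grip":1,"slide":[0,0,0.3],"turn":[0,0,0]}
    - {"grip":1,"slide":[0,0,0.3],"turn":[0,0,0]}
    - {"grip":1,"slide":[0,0,0.3],"turn":[0,0,0]}
    - {"grip":1,"slide":[0,0,0.2],"turn":[0,0,0]}
    - {"grip":1,"slide":[0,0,0],"turn":[0,0,0]}

```text
clock: 34.85
eef_pos: [664.8, 102.9, 111.8]
ee_rot: [0.0, 0.646, 0.764, 0.0]
contact_force: [-1.6, -1.5, 2.5]
gripper_width: 16.1
```

Call:
servo_tool:
  motion:
    - {"grip":1,"slide":[0,0,0.3],"turn":[0,0,0]}
    - {"grip":1,"slide":[0,0,0.2],"turn":[0,0,0]}
    - {"grip":1,"slide":[0,0,0],"turn":[0,0,0]}

```text
clock: 35.15
eef_pos: [664.7, 102.9, 106.6]
ee_rot: [0.0, 0.646, 0.764, 0.0]
contact_force: [-1.3, -2.1, 1.7]
gripper_width: 16.2
```

Call:
servo_tool:
  motion:
    - {"grip":1,"slide":[0,0,0.2],"turn":[0,0,0]}
    - {"grip":1,"slide":[0,0,0],"turn":[0,0,0]}

```text
clock: 35.35
eef_pos: [664.9, 102.8, 105.3]
ee_rot: [0.0, 0.646, 0.764, 0.0]
contact_force: [-1.2, -1.8, 8.3]
gripper_width: 16.5
```

Call:
servo_tool:
  motion:
    - {"grip":1,"slide":[0,0,0.2],"turn":[0,0,0]}
    - {"grip":1,"slide":[0,0,0],"turn":[0,0,0]}

```text
clock: 35.55
eef_pos: [665.3, 102.5, 104.5]
ee_rot: [0.001, 0.646, 0.764, 0.001]
contact_force: [-4.3, -2.8, 18.8]
gripper_width: 16.1
```

Call:
servo_tool:
  motion:
    - {"grip":1,"slide":[0,0,-1],"turn":[0,0,0]}
    - {"grip":1,"slide":[0,0,-3],"turn":[0,0,0]}
    - {"grip":1,"slide":[0,0,-5],"turn":[0,0,0]}
    - {"grip":1,"slide":[0,0,0],"turn":[0,0,0]}
    - {"grip":1,"slide":[-2,0,0],"turn":[0,0,0]}
    - {"grip":1,"slide":[-3.5,0,0],"turn":[0,0,0]}
    - {"grip":1,"slide":[-4,0,0],"turn":[0,0,0]}
    - {"grip":1,"slide":[-4,0,0],"turn":[0,0,0]}
    - {"grip":1,"slide":[-4,0,0],"turn":[0,0,0]}
    - {"grip":1,"slide":[-3,0,0],"turn":[0,0,0]}
    - {"grip":1,"slide":[0,0,0],"turn":[0,0,0]}
    - {"grip":1,"slide":[0,0,0],"turn":[0,0,0]}

```text
clock: 36.75
eef_pos: [698.3, -99.7, 191.7]
ee_rot: [-0.001, 0.646, 0.763, -0.0]
contact_force: [0.7, 1.2, -3.2]
gripper_width: 16.0
```

Run:
```python
from h import *
T=tool();print(T.round(3)); shot('scene','s7'); shot('top','top7'); shot('wrist','w10')
c=cv2.resize(cv2.imread('pics/s7.png')[170:330,190:420],(460,320),interpolation=cv2.INTER_CUBIC)
t=cv2.resize(cv2.imread('pics/top7.png')[145:300,105:315],(340,251),interpolation=cv2.INTER_CUBIC)
o=np.zeros((600,800,3),np.uint8);o[:320,:460]=c;o[:251,460:]=t;o[320:600,:373]=cv2.resize(cv2.imread('pics/w10.png'),(373,280))
cv2.imwrite('pics/m10.png',o)
```

```text
[[-1.65000e-01  9.86000e-01 -1.00000e-03  6.98309e+02]
 [ 9.86000e-01  1.65000e-01  0.00000e+00 -9.97070e+01]
 [ 0.00000e+00 -1.00000e-03 -1.00000e+00  1.91664e+02]
 [ 0.00000e+00  0.00000e+00  0.00000e+00  1.00000e+00]]
['frame', 'K', 'pose']
['frame', 'K', 'pose']
['frame', 'K', 'hand_eye']
```

View pics/m10.png

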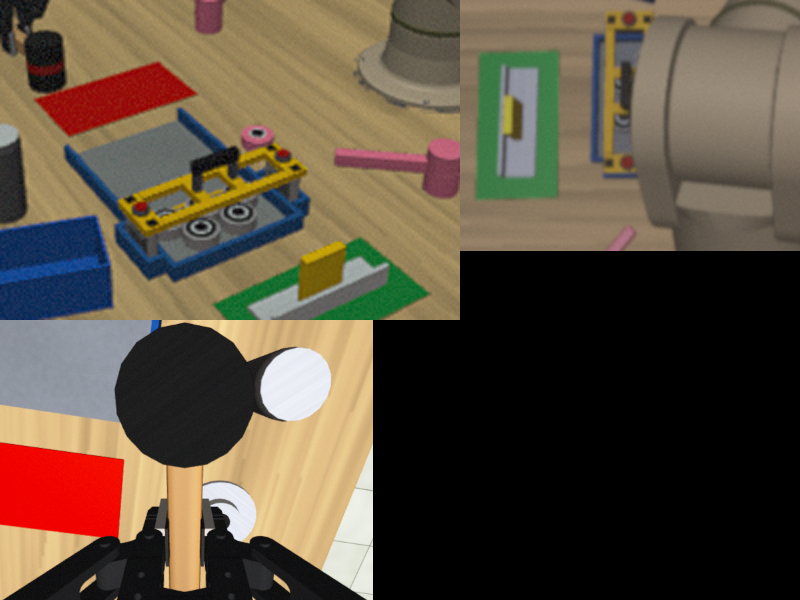

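Call:
servo_tool:
  motion:
    - {"grip":1,"slide":[-0.5,-2.0,0],"turn":[0,0,0]}
    - {"grip":1,"slide":[-1.0,-3.5,0],"turn":[0,0,0]}
    - {"grip":1,"slide":[-1.2,-4.0,0],"turn":[0,0,0]}
    - {"grip":1,"slide":[-1.2,-4.0,0],"turn":[0,0,0]}
    - {"grip":1,"slide":[-1.2,-4.0,0],"turn":[0,0,0]}
    - {"grip":1,"slide":[-1.2,-4.0,0],"turn":[0,0,0]}
    - {"grip":1,"slide":[-1.0,-3.0,0],"turn":[0,0,0]}
    - {"grip":1,"slide":[0,-1.4,0],"turn":[0,0,0]}
    - {"grip":1,"slide":[0,0,0],"turn":[0,0,0]}

```text
clock: 37.8
eef_pos: [454.0, -213.9, 193.1]
ee_rot: [-0.0, 0.646, 0.764, 0.0]
contact_force: [-0.1, -0.0, -4.3]
gripper_width: 16.2
```

Call:
servo_tool:
  motion:
    - {"grip":1,"slide":[0,0,0],"turn":[0,0,6.8]}
    - {"grip":1,"slide":[0,0,0],"turn":[0,0,6.8]}
    - {"grip":1,"slide":[0,0,0],"turn":[0,0,6.8]}
    - {"grip":1,"slide":[0,0,0],"turn":[0,0,6.8]}
    - {"grip":1,"slide":[0,0,0],"turn":[0,0,6.8]}
    - {"grip":1,"slide":[0,0,0],"turn":[0,0,6.8]}
    - {"grip":1,"slide":[0,0,0],"turn":[0,0,6.8]}
    - {"grip":1,"slide":[0,0,0],"turn":[0,0,6.8]}
    - {"grip":1,"slide":[0,0,0],"turn":[0,0,6.8]}
    - {"grip":1,"slide":[0,0,0],"turn":[0,0,6.8]}
    - {"grip":1,"slide":[0,0,0],"turn":[0,0,6.8]}
    - {"grip":1,"slide":[0,0,0],"turn":[0,0,6.8]}
    - {"grip":1,"slide":[0,0,0],"turn":[0,0,6.8]}
    - {"grip":1,"slide":[0,0,0],"turn":[0,0,0]}
    - {"grip":1,"slide":[0,0,0],"turn":[0,0,0]}

```text
clock: 39.3
eef_pos: [456.6, -213.1, 192.6]
ee_rot: [0.0, 0.995, 0.101, 0.0]
contact_force: [0.3, -0.7, -3.9]
gripper_width: 16.4
```

Run:
```python
from h import *
T=tool();print(T.round(3),r.get_state()['joints'].round(2)); shot('wrist','w11');shot('scene','s8')
c=cv2.resize(cv2.imread('pics/s8.png')[130:250,190:320],(260,240),interpolation=cv2.INTER_CUBIC)
o=np.zeros((420,800,3),np.uint8);o[:240,:260]=c;o[:,260:]=cv2.imread('pics/w11.png')[:,:540]
cv2.imwrite('pics/m11.png',o)
```

```text
[[ 9.80000e-01  2.00000e-01  0.00000e+00  4.56636e+02]
 [ 2.00000e-01 -9.80000e-01 -0.00000e+00 -2.13085e+02]
 [ 0.00000e+00  0.00000e+00 -1.00000e+00  1.92645e+02]
 [ 0.00000e+00  0.00000e+00  0.00000e+00  1.00000e+00]] [-0.17  0.47  0.7   2.17 -0.5   0.66 -0.49]
['frame', 'K', 'hand_eye']
['frame', 'K', 'pose']
```

View pics/m11.png

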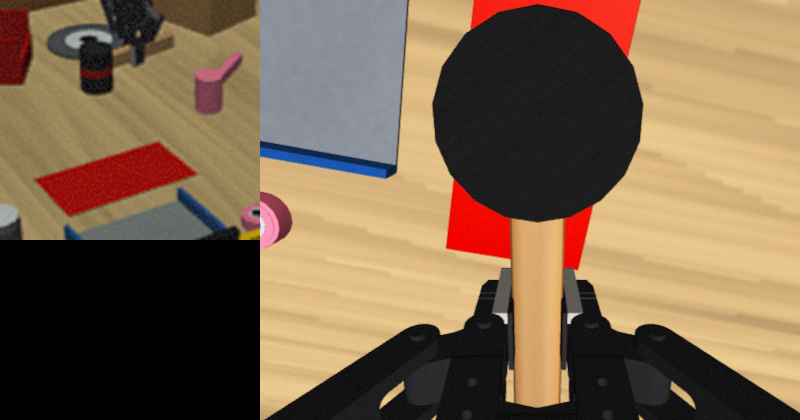

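Call:
servo_tool:
  motion:
    - {"grip":1,"slide":[0,0,2],"turn":[0,0,0]}
    - {"grip":1,"slide":[0,0,4],"turn":[0,0,0]}
    - {"grip":1,"slide":[0,0,4],"turn":[0,0,0]}
    - {"grip":1,"slide":[0,0,3],"turn":[0,0,0]}
    - {"grip":1,"slide":[0,0,2],"turn":[0,0,0]}
    - {"grip":1,"slide":[0,0,1],"turn":[0,0,0]}
    - {"grip":1,"slide":[0,0,0.5],"turn":[0,0,0]}
    - {"grip":1,"slide":[0,0,0],"turn":[0,0,0]}
    - {"grip":1,"slide":[0,0,0],"turn":[0,0,0]}

```text
clock: 40.3
eef_pos: [456.1, -214.5, 28.6]
ee_rot: [0.0, 0.995, 0.098, 0.001]
contact_force: [0.2, 1.0, -3.6]
gripper_width: 16.3
```

Call:
servo_tool:
  motion:
    - {"grip":1,"slide":[0,0,0.2],"turn":[0,0,0]}
    - {"grip":1,"slide":[0,0,0.1],"turn":[0,0,0]}
    - {"grip":1,"slide":[0,0,0],"turn":[0,0,0]}

```text
clock: 40.6
eef_pos: [455.7, -214.1, 25.1]
ee_rot: [0.0, 0.995, 0.098, 0.0]
contact_force: [0.8, -0.2, -4.0]
gripper_width: 16.5
```

Call:
servo_tool:
  motion:
    - {"grip":1,"slide":[0,0,0.1],"turn":[0,0,0]}
    - {"grip":1,"slide":[0,0,0.1],"turn":[0,0,0]}
    - {"grip":1,"slide":[0,0,0],"turn":[0,0,0]}

```text
clock: 40.9
eef_pos: [455.4, -214.3, 23.2]
ee_rot: [-0.0, 0.995, 0.097, 0.0]
contact_force: [-2.1, 0.2, 5.5]
gripper_width: 16.4
```

Contact made; release, rise and check.

Call:
servo_tool:
  motion:
    - {"grip":0,"slide":[0,0,0],"turn":[0,0,0]}
    - {"grip":0,"slide":[0,0,0],"turn":[0,0,0]}
    - {"grip":0,"slide":[0,0,0],"turn":[0,0,0]}
    - {"grip":0,"slide":[0,0,0],"turn":[0,0,0]}
    - {"grip":0,"slide":[0,0,0],"turn":[0,0,0]}
    - {"grip":0,"slide":[0,0,0],"turn":[0,0,0]}
    - {"grip":0,"slide":[0,0,-2],"turn":[0,0,0]}
    - {"grip":0,"slide":[0,0,-4],"turn":[0,0,0]}
    - {"grip":0,"slide":[0,0,-4.5],"turn":[0,0,0]}
    - {"grip":0,"slide":[0,0,-4.5],"turn":[0,0,0]}
    - {"grip":0,"slide":[0,0,-4.5],"turn":[0,0,0]}
    - {"grip":0,"slide":[0,2,-4],"turn":[0,0,0]}
    - {"grip":0,"slide":[0,4,0],"turn":[0,0,0]}
    - {"grip":0,"slide":[0,4,0],"turn":[0,0,0]}
    - {"grip":0,"slide":[0,4,0],"turn":[0,0,0]}
    - {"grip":0,"slide":[0,4,0],"turn":[0,0,0]}
    - {"grip":0,"slide":[0,4,0],"turn":[0,0,0]}
    - {"grip":0,"slide":[0,2,0],"turn":[0,0,0]}
    - {"grip":0,"slide":[0,0,0],"turn":[0,0,0]}

```text
clock: 42.8
eef_pos: [501.3, -452.8, 257.5]
ee_rot: [0.001, 0.995, 0.096, -0.0]
contact_force: [-0.2, 0.4, 0.4]
gripper_width: 85.2
```

Run:
```python
from h import *
print(tool().round(3)); shot('top','top9'); shot('scene','s9')
t=cv2.resize(cv2.imread('pics/top9.png')[60:300,105:420],(630,480)[:2],interpolation=cv2.INTER_CUBIC)[:330]
t=cv2.resize(cv2.imread('pics/top9.png')[145:300,105:415],(800,400),interpolation=cv2.INTER_CUBIC)[:300*4//3]
c=cv2.resize(cv2.imread('pics/s9.png')[155:355,160:440],(280,200))
o=np.zeros((600,800,3),np.uint8);o[:400]=t;o[400:,:280]=c
w=cv2.resize(cv2.imread('pics/s9.png')[195:295,200:350],(300,200),interpolation=cv2.INTER_CUBIC);o[400:,290:590]=w
cv2.imwrite('pics/m12.png',o)
```

```text
[[ 9.82000e-01  1.91000e-01 -1.00000e-03  5.01262e+02]
 [ 1.91000e-01 -9.82000e-01 -2.00000e-03 -4.52788e+02]
 [-1.00000e-03  2.00000e-03 -1.00000e+00  2.57451e+02]
 [ 0.00000e+00  0.00000e+00  0.00000e+00  1.00000e+00]]
['frame', 'K', 'pose']
['frame', 'K', 'pose']
```

View pics/m12.png

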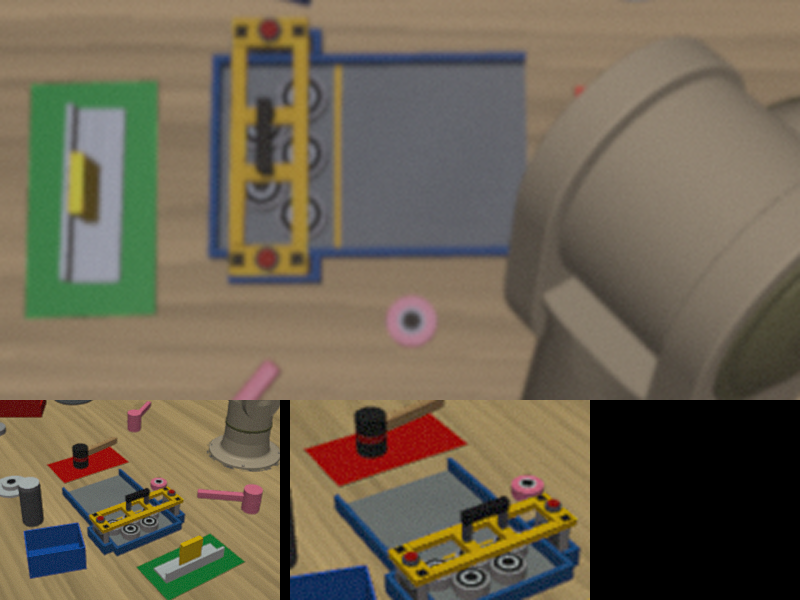

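Run:
```python
from h import *
f=lambda u,v,z:atz('top9',105+u*310/800,145+v*155/400,z).round(0)
for u,v in[(300,95),(300,152),(300,213)]:print(f(u,v,24))
print('line',f(334,152,4)); print('pins',f(268,29,86),f(267,259,86))
print(r.close_job())
```

```text
[601. 144.  24.]
[543. 142.  24.]
[481. 140.  24.]
line [547. 110.   4.]
pins [652. 170.  86.] [428. 164.  86.]
the job is handed in; nothing more can be done
None
```

The job is done and handed in at about 43 s on the robot's clock, with no contact faults noticed. `close_job` gives no verdict, so what follows is from my own checks.

**What I did:**
- Pushed all five bearings into the bay in one stroke with the straightedge, then stood it back on the green mat.
- Seated the yellow frame over the bay. The tool height at seating was 95.3 mm against 95.4 mm expected, with upward contact force.
- Pressed both red pins down with the mallet until they met a hard stop, at about 18 N each.
- Set the mallet head-down on the red mat and moved the arm clear.

**Last checks, from the scene and top pictures:**
- **Bearings:** the three rear bearing centres are 30 to 34 mm past the yellow line, against 20 mm needed. The two front bearings were about 70 mm past it when last measured, before the frame went on.
- **Frame:** it looks level. The pin heads put its centre within about 2 mm of the bay centre.
- **Pins:** both heads look down, but I did not measure their depth separately from the pictures.
- **Tools and bystanders:** the straightedge and mallet are standing on their mats. The blue bin, can and hub look untouched.

**Disagreements:**
- Two single-view estimates of the mallet head differed by about 3 to 4 mm.
- Two triangulations came out at impossible heights (the straightedge rib against the first top picture, and one of the lug holes). I put these down to poorly picked pixels and used other views instead.

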